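# Recharge the sanitiser dispenser and hang it in the vial rinse tank

## Robot

A 6-joint arm with a two-finger parallel gripper is mounted at the origin on the work surface. World frame = base frame: x ahead of the robot, y to its left, z up, the work surface at z = 0. Lengths are in m, angles in degrees, forces in N, time in s.
With the tool pointing down it reaches from about 0.375 to 0.9 m from the base axis. Payload 3.1 kg.
Tool frame: the origin (TCP) lies between the finger pads; the fingertips stand 22 mm ahead of it and the grasp point (between the pads) lies 3 mm ahead of it; y points along the fingers, x is the direction in which the jaws open and shut, and the axes are right-handed (so a half turn about y gives the same grasp; the last joint's range is limited). The gripper opens to 87 mm and grips with 3 to 60 N. Pads are 19 mm wide; open, the fingers measure 117 mm over their backs; the gripper's body (75 mm by 190 mm) begins 51 mm behind the grasp point.
Start: joints at [63.799, 30.224, 82.088, -0, 67.689, -10.227], TCP at [0.172, 0.601, 0.245] pointing down, gripper open.
Joint ranges: [-176.69, 176.69], [-43.24, 126.21], [12.49, 139.97], [-82, 262], [0, 151.66], [-163.58, 163.58]. Speed limits (degrees/s): [159.86, 159.86, 180, 180, 180, 180].

## Interface

Orientations are given as a 3x3 rotation matrix whose columns are the frame's x, y, z axes.
In Python, from rig import bot, imaging, workorder gives the robot as it stands. The module is installed in compiled form; this text tells all that it offers.
- The arm moves only by the tool drive_tool, never from a script. Its argument "commands" is a list of rows, each an object of numbers: "dx", "dy", "dz": the shift along the tool's x, y, z normalised to -1 to 1, where 1 is 4 cm; "wx", "wy", "wz": the turn, a rotation vector about the tool's x, y, z normalised to -1 to 1, where 1 is pi/2 rad; "grip": the finger opening in mm, from 0 to 87. In form: [{"dx": .., "dy": .., "dz": .., "wx": .., "wy": .., "wz": .., "grip": ..}, ...]. A call has 1 to 8 rows; each row shifts and turns the commanded pose from where the row before left it, along the tool's axes as they then stand; what a row does not reach is not made up. A row lasts 1/8 s, in which the tool goes at most 62.5 mm and 10.7 degrees, less where a joint would pass 70% of its speed; a pose out of reach is approached as far as the arm can. A call with a number of a shift or a turn outside -1 to 1 is refused whole. A call with a gripper value outside its range is refused whole. The fingers move at their own pace and stop on an object; the grip force is fixed at half the most. Time passes only in rows, so rows that do not move let the fingers close. It gives the time, the measured TCP pose, the force and the opening at its end, in the units of the state.
- bot.read_state(): the state, without advancing time (a new reading comes with each control period).
- imaging.capture(name): name is "side" or "top"; returns (picture, depth): 480x640x3 uint8, red, green, blue; 480x640 float32, m along the optical axis (not along the pixel's ray), 0 where there is no reading.
- imaging.get_calibration(name): a dict with "mtx" (3x3 intrinsics, pixels), "world_to_cam" (4x4, takes a point from world to camera coordinates). Camera axes: x right, y down, z forward; pixel columns grow to the right and rows downward; lengths in m; the calibration is good to about 2 mm. A picture is of the moment at which its call begins. get_calibration takes no time and is no camera call.
- workorder.hand_in(): hands the job in, once; it reports no verdict.
The state is a dict: "time_s": time; "joint_positions": joint angles; "qvel": joint speeds; "tau": joint torques, N m; "position": TCP position; "tcp_rot": TCP orientation; "force": force on the tool from outside, world axes, zero at the start; "moment": the same for the moment, N m; "opening": opening from 0.0 (shut) to 1.0 (fully open).
Only numpy, scipy, OpenCV 4.12 (cv2) and the standard library are available. Lean on these libraries where they do the work, as an engineer would, in place of code of your own. Each camera call takes 0.05 s, during which the arm holds its last target. There are 200 camera calls.

## Task

Recharge the sanitiser dispenser that stands in the bench socket: push its child-resistant cap down while turning it anticlockwise, lift it off and stand it upright on the bench, drop every tablet from the steel sheet into the canister, then put the cap back and push and turn it clockwise until it springs up locked. Carry the dispenser by the hook on its cap to the rinse tank, hook it onto the rail at the end where there is no keeper bar, slide it along the rail until it hangs straight in front of the fill pipe, and leave it hanging there. Keep the dispenser and cap upright, and leave the other things on the bench where they are.

Things in the scene. Friction and masses are not known exactly. Their poses are not given: they have to be found in the camera images.
- socket: Black plastic bench socket, fixed: 124 x 84 mm base plate with a square recess 68 mm wide, its floor 6 mm above the bench, walls 8 mm thick up to 30 mm above the bench. It keeps the canister from turning. Origin: centre of the underside.
- canister: White slotted plastic canister, loose, 0.19 to 0.31 kg, standing in the socket with 2 mm play. Square body 64 x 64 x 84 mm, hollow (56 mm square inside, floor 4 mm), then a round neck 52 mm outside, 46 mm inside, rim 110 mm above the underside. Two bayonet lugs stand out of the neck to 67 mm across, on its +x and -x sides. Origin: centre of the underside; z up.
- mouth (a point): Centre of the canister's mouth, at the rim of its neck (110 mm above the canister's underside).
- cap: Grey child-resistant cap with a hook on top, loose, 0.13 kg. Skirt 80 mm across, disc top 32 mm up, total height 100 mm. Origin: centre of the skirt's lower edge; z up, hook plate in its x-z plane. LOCKED: origin 95 mm above the canister's underside, cap x along canister x either way round (4 degrees of play), so it cannot turn or lift. Off the canister it stands on its skirt.
- cap_tab (a point): Inner tab at the skirt's lower edge on the cap's +x side (a second one on -x): bayonet. To open: push down at least 6 mm and, still pushing, turn anticlockwise from above. 45 to 135 degrees from locked it is free and lifts off. To close: set it on 45 to 135 degrees anticlockwise of locked (70 is good), push to 89 to 87 mm over the underside, turn clockwise to the stop, let it rise.
- liner (a joint): Spring liner under the cap's disc, which bears on the canister's rim: 0 when locked, -0.005 m with the cap off, grows as the cap is pushed down, 0.008 at most. The spring takes about 3.5 N at -0.005, 8 N at 0, 13.5 N at 0.006, 15 N at 0.008.
- hook_grip (a point): Middle of the hook's grip block, on the cap's axis 87 mm above its origin. The block is 12 mm thick (cap y), from x -23 to +21 mm and z 74 to 100 mm: take it from above, closing along the cap's y, and turn, lift and carry by it.
- hook_mouth (a point): Middle of the hook's mouth, which opens towards the cap's +x: 28 mm high, from the cap's disc (cap z 32) to the hook's tip (cap z 60; tip at cap x +13 to +21 mm). The stem stands at cap x -23 to -13 mm, so 26 mm are free inside.
- hook_seat (a point): Underside of the hook where the rail sits, an inverted V: on the cap's axis, 72.5 mm above the cap's origin.
- tank: Fixed empty aluminium rinse tank 270 (x) x 400 mm (y), walls 60 mm high, floor 4 mm. Origin: centre of the underside. The rail, a steel bar 12 mm thick along y at x 0, has its top 207 mm above the underside; its end brackets at y -200 and +200 mm are no higher than its middle. The open end is the -y end.
- load_point (a point): Top of the rail in the middle of its open end (tank y -125 mm, open from -195 to -70). The hook goes on here from the tank's -x side, mouth first towards +x with the hook plate square to the rail, then is lowered onto the rail.
- keeper_end (a point): Free end of the keeper bar, 10 mm thick, which runs from here along the rail to its +y end, 38 mm from the rail's centre on the -x side and 190 mm above the tank's underside; it stops the hook from going on or off there. An 8 mm strut joins it to the front wall 95 mm from this end, no higher than the bar.
- fill_pipe: Fixed copper pipe 20 mm thick with brass nozzle, clipped over the far (+x) tank wall, 127 mm high, nozzle at its x 86 mm, y 0. Origin: on the bench straight below the rail; y along the rail. The dispenser must hang with its hook at this body's y = 0. Its place along the rail varies.
- sheet: Flat steel sheet 240 x 220 mm, 3 mm thick, fixed to the bench, on which the tablets lie. Origin: centre of the underside.
- tablet1: White sanitiser tablet, a disc 28 mm across and 14 mm thick, 18 g, lying flat on the sheet. Origin: centre of its lower face. Three to five of tablet1 to tablet6 are there.
- tablet2: White sanitiser tablet, a disc 28 mm across and 14 mm thick, 18 g, lying flat on the sheet. Origin: centre of its lower face. Three to five of tablet1 to tablet6 are there.
- tablet3: White sanitiser tablet, a disc 28 mm across and 14 mm thick, 18 g, lying flat on the sheet. Origin: centre of its lower face. Three to five of tablet1 to tablet6 are there.
- tablet4: White sanitiser tablet, a disc 28 mm across and 14 mm thick, 18 g, lying flat on the sheet. Origin: centre of its lower face. Three to five of tablet1 to tablet6 are there.
- tablet5: White sanitiser tablet, a disc 28 mm across and 14 mm thick, 18 g, lying flat on the sheet. Origin: centre of its lower face. Three to five of tablet1 to tablet6 are there.
- tablet6: White sanitiser tablet, a disc 28 mm across and 14 mm thick, 18 g, lying flat on the sheet. Origin: centre of its lower face. Three to five of tablet1 to tablet6 are there.
- vial_a: Bystander: closed milk sample vial, 31 mm across, 71 mm tall, loose. Origin: centre of the underside.
- vial_b: Bystander: closed milk sample vial, as vial_a.
- spray_bottle: Bystander: white bottle 70 mm across, 190 mm tall, loose. Origin: centre of the underside.
- carton: Bystander: cardboard carton 160 x 120 x 70 mm, loose. Origin: centre of the underside.

How it is judged:
By the outcome, as a careful person would: the job done as asked, in the order asked, and still so for the second after the job is handed in, with the robot touching nothing.
Of tablet1, tablet2, tablet3, tablet4, tablet5, tablet6 only 3 to 5 are there at a start; the rules pass over those that are not, and their reading is None.
At some moment in a run one of tablet1, tablet2, tablet3, tablet4, tablet5, tablet6 may be knocked a few centimetres aside while the robot is not near it.
It also fails if it takes over 210 s, if anything falls off the work surface, if the arm or the gripper's body presses on something with over 40 N, if the wrist force passes 120 N, or if a joint passes its speed limit or range.

## Working session

There is one attempt and no reset: what is moved stays moved. The work goes in short steps, Python scripts to look and compute and a tool call to move; the robot and the scene stay as the last step left them, time stands still between calls to the robot, and variables do not carry over. Pictures are saved under pics/ and viewed, on a budget of 14 in all, crops included, one or two more only if the job needs it, and the job is handed in when it is done.

Besides the shell and the picture viewer there is one more tool, called after "Call:" in YAML: its name, and indented under it one key for each argument. drive_tool: Moves the arm, as the interface text tells. Its arguments: {"type":"object","properties":{"commands":{"type":"array"}},"required":["commands"]}

```bash
ls; mkdir -p pics
cat > h.py <<'E'
import numpy as np, cv2
from rig import bot, imaging, workorder
def cap(n,save=None):
    im,d=imaging.capture(n)
    if save: cv2.imwrite(f'pics/{save}.png',im[:,:,::-1])
    c=imaging.get_calibration(n)
    K=np.array(c['mtx']);T=np.array(c['world_to_cam'])
    v,u=np.mgrid[0:480,0:640]
    p=np.stack([(u-K[0,2])/K[0,0]*d,(v-K[1,2])/K[1,1]*d,d],-1)
    W=(p-T[:3,3])@T[:3,:3]
    W[d<=0]=np.nan
    return im,d,W,K,T
E
python3 - <<'E'
from h import *
for n in ('top','side'):
    im,d,W,K,T=cap(n,n+'0'); np.savez('pics/'+n+'0.npz',im=im,W=W,K=K,T=T)
    print(n,K.round(1).tolist(),(-T[:3,:3].T@T[:3,3]).round(3),T[:3,:3].round(2).tolist())
s=bot.read_state();print(s)
E
```

```text
pics
top [[470.8, 0.0, 312.2], [0.0, 470.8, 241.2], [0.0, 0.0, 1.0]] [ 0.318 -0.139  1.377] [[-0.03, -1.0, -0.02], [-0.99, 0.03, -0.11], [0.11, 0.01, -0.99]]
side [[440.4, 0.0, 324.1], [0.0, 440.4, 237.6], [0.0, 0.0, 1.0]] [0.367 0.682 0.962] [[-0.99, -0.14, 0.0], [-0.1, 0.71, -0.7], [0.1, -0.69, -0.72]]
{'time_s': 0.1, 'joint_positions': array([ 6.37994214e+01,  3.02753881e+01,  8.21490994e+01, -9.70147336e-04,
        6.76896469e+01, -1.02263147e+01]), 'qvel': array([ 0.01149603, -0.10989434, -0.22926477, -0.01004894, -0.0122156 ,
       -0.06781273]), 'tau': array([-6.08716782e-04, -4.40986991e+01, -1.77149338e+01,  6.34130090e-02,
        5.34204463e-02, -3.93535674e-05]), 'position': array([0.17169107, 0.60031051, 0.24365039]), 'tcp_rot': array([[ 2.75198505e-01, -8.65451052e-04, -9.61387036e-01],
       [ 9.61385421e-01, -1.79426346e-03,  2.75199658e-01],
       [-1.96315346e-03, -9.99998016e-01,  3.38253403e-04]]), 'force': array([-0.41230711,  0.0661214 , -0.19704029]), 'moment': array([-0.00515242,  0.05426974, -0.00133968]), 'opening': 0.9992805415470307}
```

View pics/top0.png

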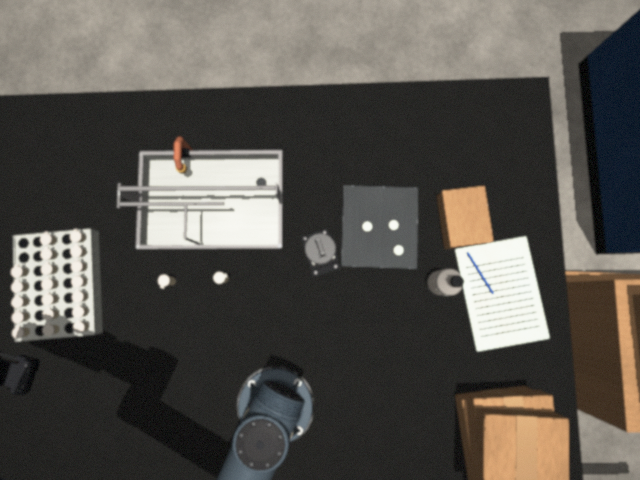

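View pics/side0.png

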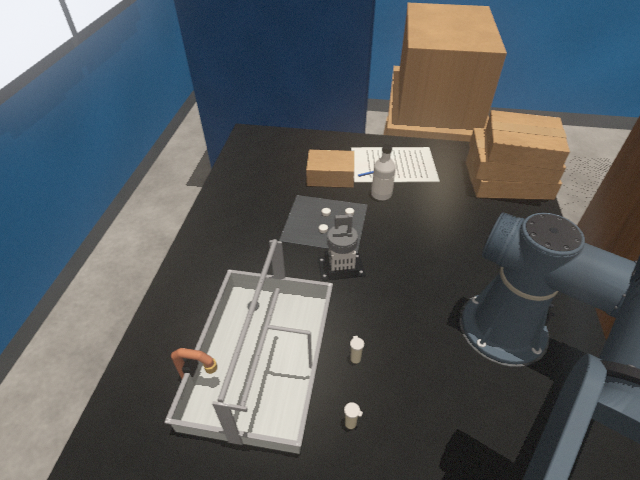

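```bash
cat > m0.py <<'E'
from h import *
t=np.load('pics/top0.npz');s=np.load('pics/side0.npz')
W=t['W'];im=t['im'];g=im.mean(2)
def blob(W,m,minn=8,name=''):
    n,l,st,c=cv2.connectedComponentsWithStats(m.astype(np.uint8))
    for i in range(1,n):
        if st[i,4]>=minn:
            P=W[l==i];print(name,st[i,4],c[i].round(1),'mean',np.nanmean(P,0).round(4),'med z',np.nanmedian(P[:,2]).round(4),'min',np.nanmin(P,0).round(3),'max',np.nanmax(P,0).round(3))
box=lambda r0,r1,c0,c1:np.pad(np.ones((r1-r0,c1-c0),bool),((r0,480-r1),(c0,640-c1)))
blob(W,box(185,268,342,418)&(g>140),name='tab top')
print('bench z',np.nanmedian(W[300:330,200:300,2]))
blob(W,box(225,275,300,345)&(W[...,2]>.12),name='cap>.12')
blob(W,box(225,275,300,345)&(W[...,2]>.17),name='hook')
m=box(225,285,295,350)&(W[...,2]>.17)
P=W[m][:,:2];r=cv2.minAreaRect(P.astype(np.float32));print(r)
# fit sheet
blob(W,box(150,250,130,284)&(W[...,2]>.18),name='rail/keeper')
blob(W,box(130,175,165,195)&(W[...,2]>.09),name='pipe')
# side
W=s['W'];g=s['im'].mean(2)
blob(W,box(200,247,285,366)&(g>170)&(W[...,2]>.008)&(W[...,2]<.03),name='tab side')
blob(W,box(205,250,325,362)&(W[...,2]>.17),name='hook side')
blob(W,box(235,415,210,300)&(W[...,2]>.195),name='rail side')
blob(W,box(235,415,210,300)&(W[...,2]>.17)&(W[...,2]<.193),name='keeper side')
blob(W,box(340,385,165,220)&(W[...,2]>.08),name='pipe side')
E
python3 m0.py
```

```text
tab top 96 [366.9 226. ] mean [ 0.5055 -0.28    0.0126] med z 0.0148 min [ 0.49  -0.296 -0.004] max [ 0.523 -0.266  0.023]
tab top 94 [393.3 224.7] mean [ 0.507  -0.3568  0.0133] med z 0.0149 min [ 0.492 -0.373 -0.002] max [ 0.523 -0.343  0.022]
tab top 99 [398.1 249.8] mean [ 0.4332 -0.3674  0.0132] med z 0.0153 min [ 0.418 -0.384 -0.007] max [ 0.448 -0.353  0.025]
bench z -8.36920488564521e-05
cap>.12 716 [320.1 248.6] mean [ 0.4315 -0.141   0.1413] med z 0.1333 min [ 0.392 -0.181  0.123] max [ 0.472 -0.101  0.207]
hook 91 [320.1 246.8] mean [ 0.4308 -0.141   0.1985] med z 0.2 min [ 0.41  -0.151  0.17 ] max [ 0.453 -0.131  0.207]
((0.43160197138786316, -0.1410754919052124), (0.04367446154356003, 0.011684327386319637), 16.102550506591797)
rail/keeper 729 [208.4 188.1] mean [0.5884 0.1388 0.205 ] med z 0.2056 min [ 0.569 -0.036  0.182] max [0.599 0.339 0.212]
rail/keeper 480 [179.2 207.8] mean [0.5421 0.2166 0.1937] med z 0.1937 min [0.46  0.102 0.182] max [0.561 0.344 0.201]
pipe 271 [178.4 153.3] mean [0.7094 0.2425 0.1167] med z 0.12 min [0.666 0.233 0.09 ] max [0.762 0.254 0.132]
[... 1562 characters left out ...]
 side 24 [275.4 328.5] mean [0.5333 0.2061 0.1917] med z 0.1921 min [0.516 0.203 0.188] max [0.549 0.208 0.193]
keeper side 20 [292.8 331. ] mean [0.4972 0.2064 0.1911] med z 0.1913 min [0.486 0.2   0.187] max [0.512 0.208 0.193]
keeper side 9 [264.7 338.6] mean [0.5493 0.2322 0.1921] med z 0.1921 min [0.548 0.223 0.19 ] max [0.55  0.24  0.193]
keeper side 17 [251.8 381.8] mean [0.5517 0.3246 0.1915] med z 0.1916 min [0.55  0.309 0.189] max [0.554 0.339 0.193]
keeper side 119 [227.5 408.6] mean [0.5836 0.3769 0.1842] med z 0.1859 min [0.547 0.374 0.17 ] max [0.61  0.378 0.193]
pipe side 539 [194.4 357.5] mean [0.7058 0.2516 0.1116] med z 0.1167 min [0.663 0.236 0.08 ] max [0.761 0.262 0.131]
```

```bash
cat > m1.py <<'E'
from h import *
t=np.load('pics/top0.npz');s=np.load('pics/side0.npz')
W=s['W'];z=W[...,2]
d=np.array([np.cos(np.radians(16)),np.sin(np.radians(16))])
c=np.array([.4315,-.140])
near=(np.hypot(W[...,0]-c[0],W[...,1]-c[1])<.035)
for a,b in((.137,.145),(.145,.155),(.163,.172),(.176,.2)):
    q=W[near&(z>a)&(z<b)][:,:2]-c; print(a,len(q),np.sort(q@d).round(3)[::max(1,len(q)//12)])
for n,X in(('top',t),('side',s)):
    W=X['W'];z=W[...,2]
    P=W[(z>.199)&(z<.214)&(W[...,0]>.575)&(W[...,0]<.605)&(W[...,1]>-.02)&(W[...,1]<.35)]
    k=np.polyfit(P[:,1],P[:,0],1);print(n,'rail x=',k, 'at .0,.3',np.polyval(k,[0,.05,.24]),'yrange',P[:,1].min(),P[:,1].max(),'slope deg',np.degrees(np.arctan(k[0])))
    r=cv2.minAreaRect(P[:,:2].astype(np.float32));print(r, np.percentile(P[:,2],[10,50,90]))
    P=W[(z>.18)&(z<.2)&(W[...,0]>.535)&(W[...,0]<.562)&(W[...,1]>.0)&(W[...,1]<.35)]
    print('keeper',P[:,1].min(),np.polyfit(P[:,1],P[:,0],1))
    P=W[(z>.08)&(z<.135)&(W[...,0]>.655)&(W[...,0]<.78)&(W[...,1]>.21)&(W[...,1]<.28)]
    k=np.polyfit(P[:,0],P[:,1],1);print('pipe y=',k,np.polyval(k,[.6,.66,.7,.75]))
    # disc/skirt circle
    P=W[(z>.126)&(z<.14)&(np.hypot(W[...,0]-c[0],W[...,1]-c[1])<.06)]
    print('disc',cv2.minEnclosingCircle(P[:,:2].astype(np.float32)))
im=cv2.resize(s['im'][195:290,300:385],None,fx=6,fy=6,interpolation=cv2.INTER_CUBIC)
cv2.imwrite('pics/c1.png',im[:,:,::-1])
E
python3 m1.py
```

```text
0.137 32 [-0.022 -0.022 -0.02  -0.019 -0.017 -0.014 -0.014 -0.012 -0.012 -0.012
 -0.011 -0.001  0.004  0.006  0.016  0.021]
0.145 11 [-0.02  -0.02  -0.017 -0.017 -0.017 -0.017 -0.015 -0.014 -0.014 -0.012
 -0.012]
0.163 18 [-0.022 -0.019 -0.019 -0.016 -0.016 -0.014 -0.014 -0.011  0.015  0.015
  0.015  0.018  0.018  0.02   0.02   0.02   0.022  0.022]
0.176 128 [-0.021 -0.018 -0.013 -0.01  -0.005 -0.002  0.002  0.005  0.008  0.011
  0.015  0.018  0.022]
top rail x= [0.02646626 0.58481847] at .0,.3 [0.58481847 0.58614179 0.59117038] yrange -0.018474317462057736 0.3498002429422878 slope deg 1.5160513332895345
((0.5897303819656372, 0.16565346717834473), (0.36830514669418335, 0.012864249758422375), 88.23597717285156) [0.20219754 0.20584651 0.2091178 ]
keeper 0.10173161479288052 [0.03169529 0.54575969]
pipe y= [-0.0272086  0.2614155] [0.24509034 0.24345782 0.24236948 0.24100905]
disc ((0.433106392621994, -0.14089612662792206), 0.040901608765125275)
side rail x= [0.02610811 0.58430219] at .0,.3 [0.58430219 0.5856076  0.59056814] yrange -0.01992133044455941 0.34964405792243003 slope deg 1.4955445127381541
((0.5893966555595398, 0.1648651659488678), (0.36978986859321594, 0.013246637769043446), 88.45042419433594) [0.2035823  0.20672809 0.20881841]
keeper 0.10489866627490219 [0.028831   0.54562011]
pipe y= [-0.00257463  0.25341051] [0.25186573 0.25171126 0.25160827 0.25147954]
disc ((0.4323655664920807, -0.13610529899597168), 0.0410568043589592)
```

View pics/c1.png

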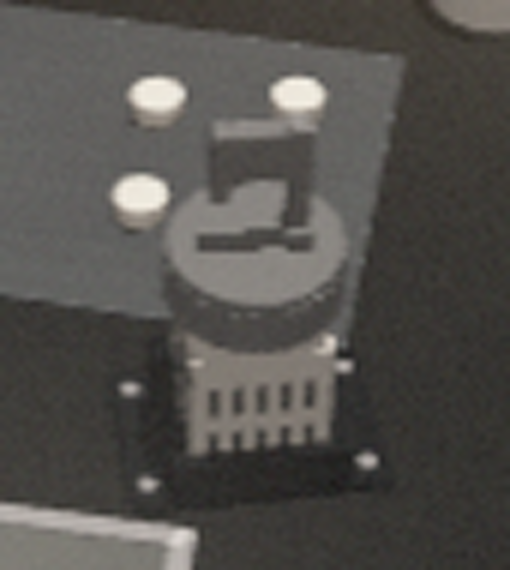

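Call:
drive_tool:
  commands:
    - {"dx": -0.708,"dz": -0.943,"dy": -0.27,"grip": 40}
    - {"dx": -0.708,"dz": -0.943,"dy": -0.27,"grip": 40}
    - {"dx": -0.708,"dz": -0.943,"dy": -0.27,"grip": 40}
    - {"dx": -0.708,"dz": -0.943,"dy": -0.27,"grip": 40}
    - {"dx": -0.708,"dz": -0.943,"dy": -0.27,"grip": 40}
    - {"dx": -0.708,"dz": -0.943,"dy": -0.27,"grip": 40}
    - {"dx": -0.708,"dz": -0.943,"dy": -0.27,"grip": 40}
    - {"dx": -0.708,"dz": -0.943,"dy": -0.27,"grip": 40}

```text
schema error: expected keys dx, dy, dz, wx, wy, wz, grip
```

Call:
drive_tool:
  commands:
    - {"wy": 0.1175,"grip": 40}
    - {"wy": 0.1175,"grip": 40}
    - {"wy": 0.1175,"grip": 40}
    - {"wy": 0.1175,"grip": 40}
    - {"wy": 0.1175,"grip": 40}
    - {"wy": 0.1175,"grip": 40}
    - {"wy": 0.1175,"grip": 40}
    - {"wy": 0.1175,"grip": 40}

```text
schema error: expected keys dx, dy, dz, wx, wy, wz, grip
```

Call:
drive_tool:
  commands:
    - {"wy": 0.1175,"grip": 40}
    - {"wy": 0.1175,"grip": 40}
    - {"wy": 0.1175,"grip": 40}
    - {"wy": 0.1175,"grip": 40}
    - {"wy": 0.1175,"grip": 40}
    - {"wy": 0.1175,"grip": 40}
    - {"grip": 40}

```text
schema error: expected keys dx, dy, dz, wx, wy, wz, grip
```

```bash
cat >> h.py <<'E'
def plan(x,y,z,th=None):
    "print remaining tool-axis shift in units of 4 cm, and turn in units of 90 deg"
    s=bot.read_state();p=s['position'];R=s['tcp_rot'];t0=np.degrees(np.arctan2(R[1,0],R[0,0]))
    e=R.T@(np.array([x,y,z])-p)/.04
    w=None if th is None else -((th-t0+180)%360-180)/90
    print('t',round(s['time_s'],2),'pos',p.round(4),'th',t0.round(2),'tilt',R[:,1].round(4),'| dx dy dz',e.round(3),'wy',w,'F',s['force'].round(1),'M',s['moment'].round(2),'open',round(s['opening']*87,1),'j',s['joint_positions'].round(0))
E
python3 -c "
from h import *
plan(.4305,-.139,.33,-74)"
```

```text
t 0.1 pos [0.1717 0.6003 0.2437] th 74.03 tilt [-9.0e-04 -1.8e-03 -1.0e+00] | dx dy dz [-15.993  -2.131 -11.306] wy 1.6447347139600683 F [-0.4  0.1 -0.2] M [-0.01  0.05 -0.  ] open 86.9 j [ 64.  30.  82.  -0.  68. -10.]
```

Call:
drive_tool:
  commands:
    - {"dx": -0.708,"dy": -0.27,"dz": -0.943,"wx": 0,"wy": 0,"wz": 0,"grip": 40}
    - {"dx": -0.708,"dy": -0.27,"dz": -0.943,"wx": 0,"wy": 0,"wz": 0,"grip": 40}
    - {"dx": -0.708,"dy": -0.27,"dz": -0.943,"wx": 0,"wy": 0,"wz": 0,"grip": 40}
    - {"dx": -0.708,"dy": -0.27,"dz": -0.943,"wx": 0,"wy": 0,"wz": 0,"grip": 40}
    - {"dx": -0.708,"dy": -0.27,"dz": -0.943,"wx": 0,"wy": 0,"wz": 0,"grip": 40}
    - {"dx": -0.708,"dy": -0.27,"dz": -0.943,"wx": 0,"wy": 0,"wz": 0,"grip": 40}
    - {"dx": -0.708,"dy": -0.27,"dz": -0.943,"wx": 0,"wy": 0,"wz": 0,"grip": 40}
    - {"dx": -0.708,"dy": -0.27,"dz": -0.943,"wx": 0,"wy": 0,"wz": 0,"grip": 40}

```text
time_s: 1.1
position: [0.4002, 0.2986, 0.331]
tcp_rot: [[0.275, -0.001, -0.961], [0.961, -0.0, 0.275], [-0.0, -1.0, 0.001]]
force: [0.9, 0.3, 0.1]
opening: 0.461
```

Call:
drive_tool:
  commands:
    - {"dx": 0,"dy": 0,"dz": 0,"wx": 0,"wy": 0.1175,"wz": 0,"grip": 40}
    - {"dx": 0,"dy": 0,"dz": 0,"wx": 0,"wy": 0.1175,"wz": 0,"grip": 40}
    - {"dx": 0,"dy": 0,"dz": 0,"wx": 0,"wy": 0.1175,"wz": 0,"grip": 40}
    - {"dx": 0,"dy": 0,"dz": 0,"wx": 0,"wy": 0.1175,"wz": 0,"grip": 40}
    - {"dx": 0,"dy": 0,"dz": 0,"wx": 0,"wy": 0.1175,"wz": 0,"grip": 40}
    - {"dx": 0,"dy": 0,"dz": 0,"wx": 0,"wy": 0.1175,"wz": 0,"grip": 40}
    - {"dx": 0,"dy": 0,"dz": 0,"wx": 0,"wy": 0.1175,"wz": 0,"grip": 40}
    - {"dx": 0,"dy": 0,"dz": 0,"wx": 0,"wy": 0.1175,"wz": 0,"grip": 40}

```text
time_s: 2.1
position: [0.3993, 0.2998, 0.3305]
tcp_rot: [[0.982, -0.001, 0.19], [-0.19, -0.0, 0.982], [-0.001, -1.0, -0.001]]
force: [-0.8, 0.1, 0.3]
opening: 0.462
```

Call:
drive_tool:
  commands:
    - {"dx": 0,"dy": 0,"dz": 0,"wx": 0,"wy": 0.1175,"wz": 0,"grip": 40}
    - {"dx": 0,"dy": 0,"dz": 0,"wx": 0,"wy": 0.1175,"wz": 0,"grip": 40}
    - {"dx": 0,"dy": 0,"dz": 0,"wx": 0,"wy": 0.1175,"wz": 0,"grip": 40}
    - {"dx": 0,"dy": 0,"dz": 0,"wx": 0,"wy": 0.1175,"wz": 0,"grip": 40}
    - {"dx": 0,"dy": 0,"dz": 0,"wx": 0,"wy": 0.1175,"wz": 0,"grip": 40}
    - {"dx": 0,"dy": 0,"dz": 0,"wx": 0,"wy": 0.1175,"wz": 0,"grip": 40}
    - {"dx": 0,"dy": 0,"dz": 0,"wx": 0,"wy": 0,"wz": 0,"grip": 40}

```text
time_s: 2.98
position: [0.3994, 0.2998, 0.3306]
tcp_rot: [[0.277, -0.001, 0.961], [-0.961, -0.0, 0.277], [0.0, -1.0, -0.001]]
force: [0.3, 0.2, 0.2]
opening: 0.454
```

```bash
python3 -c "
from h import *
plan(.4305,-.139,.33,-74)"
```

```text
t 2.98 pos [0.3994 0.2998 0.3306] th -73.9 tilt [-9.e-04 -4.e-04 -1.e+00] | dx dy dz [10.756  0.018 -2.296] wy 0.0011133998716300337 F [0.3 0.2 0.2] M [-0.06  0.14 -0.02] open 39.5 j [24. 15. 93. -0. 72. 98.]
```

Call:
drive_tool:
  commands:
    - {"dx": 0.896,"dy": 0,"dz": -0.191,"wx": 0,"wy": 0,"wz": 0,"grip": 40}
    - {"dx": 0.896,"dy": 0,"dz": -0.191,"wx": 0,"wy": 0,"wz": 0,"grip": 40}
    - {"dx": 0.896,"dy": 0,"dz": -0.191,"wx": 0,"wy": 0,"wz": 0,"grip": 40}
    - {"dx": 0.896,"dy": 0,"dz": -0.191,"wx": 0,"wy": 0,"wz": 0,"grip": 40}
    - {"dx": 0.896,"dy": 0,"dz": -0.191,"wx": 0,"wy": 0,"wz": 0,"grip": 40}
    - {"dx": 0.896,"dy": 0,"dz": -0.191,"wx": 0,"wy": 0,"wz": 0,"grip": 40}
    - {"dx": 0.896,"dy": 0,"dz": -0.191,"wx": 0,"wy": 0,"wz": 0,"grip": 40}
    - {"dx": 0.896,"dy": 0,"dz": -0.191,"wx": 0,"wy": 0,"wz": 0,"grip": 40}

```text
time_s: 3.98
position: [0.4197, 0.0064, 0.3309]
tcp_rot: [[0.279, -0.0, 0.96], [-0.96, 0.0, 0.279], [-0.0, -1.0, 0.0]]
force: [0.1, -0.5, 0.5]
opening: 0.462
```

Call:
drive_tool:
  commands:
    - {"dx": 0.896,"dy": 0,"dz": -0.191,"wx": 0,"wy": 0,"wz": 0,"grip": 40}
    - {"dx": 0.896,"dy": 0,"dz": -0.191,"wx": 0,"wy": 0,"wz": 0,"grip": 40}
    - {"dx": 0.896,"dy": 0,"dz": -0.191,"wx": 0,"wy": 0,"wz": 0,"grip": 40}
    - {"dx": 0.896,"dy": 0,"dz": -0.191,"wx": 0,"wy": 0,"wz": 0,"grip": 40}
    - {"dx": 0,"dy": 0.875,"dz": 0,"wx": 0,"wy": 0,"wz": 0,"grip": 40}
    - {"dx": 0,"dy": 0.875,"dz": 0,"wx": 0,"wy": 0,"wz": 0,"grip": 40}
    - {"dx": 0,"dy": 0,"dz": 0,"wx": 0,"wy": 0,"wz": 0,"grip": 40}

```text
time_s: 4.85
position: [0.4281, -0.1378, 0.2589]
tcp_rot: [[0.277, -0.006, 0.961], [-0.961, 0.004, 0.277], [-0.005, -1.0, -0.005]]
force: [-0.5, 0.1, 0.4]
opening: 0.462
```

Run:
```python
from h import *
plan(.4305,-.139,.2,-74)
im,d,W,K,T=cap('side');np.savez('pics/s1.npz',im=im,W=W)
im=cv2.resize(im[130:290,260:440],None,fx=4,fy=4,interpolation=cv2.INTER_CUBIC)
cv2.imwrite('pics/s1.png',im[:,:,::-1])
p=bot.read_state()['position'];z=W[...,2]
q=W[(z>.24)&(z<.27)&(np.hypot(W[...,0]-p[0],W[...,1]-p[1])<.06)]
c,s=np.cos(np.radians(-74)),np.sin(np.radians(-74))
r=(q[:,:2]-p[:2])@np.array([[c,-s],[s,c]]);print(len(r),r[np.argsort(r[:,0])][::max(1,len(r)//25)].round(4).tolist())
```

```text
t 4.85 pos [ 0.4281 -0.1378  0.2589] th -73.9 tilt [-0.0059  0.0036 -1.    ] | dx dy dz [0.054 1.472 0.055] wy 0.0010676230501404562 F [-0.5  0.1  0.4] M [-0.1   0.16 -0.01] open 40.2 j [-32.  16. 105.  -0.  60.  42.]
47 [[-0.0333, 0.0043], [-0.0329, -0.001], [-0.0327, 0.0017], [-0.0323, -0.0034], [-0.0321, -0.0085], [-0.0318, -0.0061], [-0.0318, -0.0011], [-0.0317, 0.0058], [-0.0316, 0.0085], [-0.0313, 0.0085], [-0.0312, 0.0008], [-0.0311, -0.0062], [-0.031, -0.0116], [-0.0309, 0.0061], [-0.0308, -0.0115], [-0.0308, 0.0058], [-0.0307, -0.009], [-0.0306, -0.0092], [-0.0306, 0.001], [-0.0305, -0.0012], [-0.0305, 0.0059], [-0.0304, -0.0088], [-0.0303, 0.0034], [-0.0303, -0.0043], [-0.0302, 0.0008], [-0.0301, 0.008], [-0.03, -0.0062], [-0.03, -0.0113], [-0.0298, 0.0083], [-0.0298, -0.0041], [-0.0297, 0.0059], [-0.0296, -0.0018], [-0.0296, 0.0055], [-0.0296, -0.0039], [-0.0295, -0.002], [-0.0294, -0.0068], [-0.0294, -0.0089], [-0.0293, 0.0033], [-0.0291, 0.0103], [-0.0291, -0.0044], [-0.0288, 0.0028], [-0.0288, -0.0117], [-0.0283, 0.0028], [-0.0279, -0.0116], [-0.0267, 0.0003], [-0.0258, 0.0097], [-0.0239, 0.0095]]
```

View pics/s1.png

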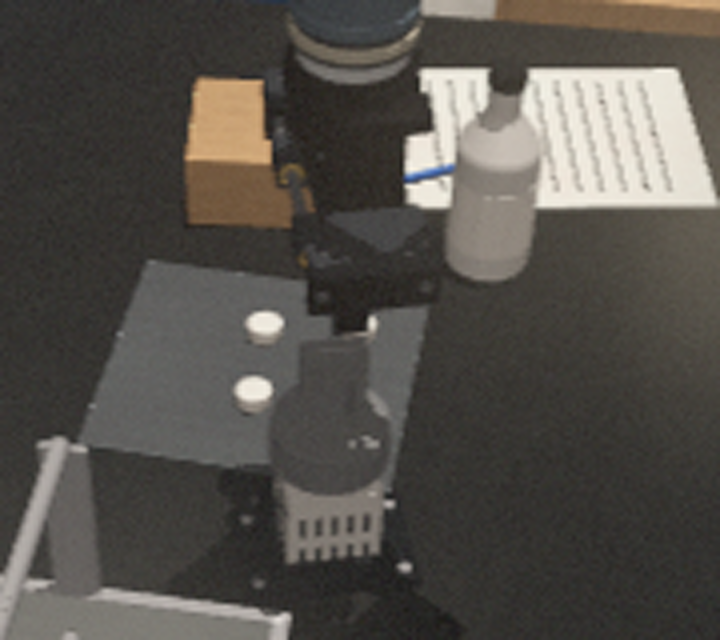

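Call:
drive_tool:
  commands:
    - {"dx": 0,"dy": 0.6,"dz": 0,"wx": 0,"wy": 0,"wz": 0,"grip": 40}
    - {"dx": 0,"dy": 0.6,"dz": 0,"wx": 0,"wy": 0,"wz": 0,"grip": 40}
    - {"dx": 0,"dy": 0.25,"dz": 0,"wx": 0,"wy": 0,"wz": 0,"grip": 40}
    - {"dx": 0,"dy": 0,"dz": 0,"wx": 0,"wy": 0,"wz": 0,"grip": 40}
    - {"dx": 0,"dy": 0,"dz": 0,"wx": 0,"wy": 0,"wz": 0,"grip": 24}
    - {"dx": 0,"dy": 0,"dz": 0,"wx": 0,"wy": 0,"wz": 0,"grip": 20}

```text
time_s: 5.65
position: [0.4305, -0.139, 0.2038]
tcp_rot: [[0.275, 0.002, 0.961], [-0.961, -0.001, 0.275], [0.001, -1.0, 0.001]]
force: [-0.2, 0.1, 0.3]
opening: 0.314
```

Run:
```python
from h import *
plan(.4305,-.139,.2,-74)
im,d,W,K,T=cap('side')
im=cv2.resize(im[180:270,300:400],None,fx=6,fy=6,interpolation=cv2.INTER_CUBIC)
cv2.imwrite('pics/s2.png',im[:,:,::-1])
```

```text
t 5.65 pos [ 0.4305 -0.139   0.2038] th -74.01 tilt [ 0.0017 -0.001  -1.    ] | dx dy dz [-0.     0.095 -0.001] wy -0.00013714385990763528 F [-0.2  0.1  0.3] M [-0.04  0.17  0.04] open 27.3 j [-32.  21. 109.   0.  50.  42.]
```

Call:
drive_tool:
  commands:
    - {"dx": 0,"dy": 0.095,"dz": 0,"wx": 0,"wy": 0,"wz": 0,"grip": 20}
    - {"dx": 0,"dy": 0,"dz": 0,"wx": 0,"wy": 0,"wz": 0,"grip": 16}
    - {"dx": 0,"dy": 0,"dz": 0,"wx": 0,"wy": 0,"wz": 0,"grip": 16}

```text
time_s: 6.08
position: [0.4299, -0.1387, 0.1991]
tcp_rot: [[0.275, -0.0, 0.961], [-0.961, 0.0, 0.275], [-0.0, -1.0, -0.0]]
force: [-0.8, -0.3, 0.0]
opening: 0.191
```

Call:
drive_tool:
  commands:
    - {"dx": 0,"dy": 0,"dz": 0,"wx": 0,"wy": 0,"wz": 0,"grip": 10}
    - {"dx": 0,"dy": 0,"dz": 0,"wx": 0,"wy": 0,"wz": 0,"grip": 8}
    - {"dx": 0,"dy": 0,"dz": 0,"wx": 0,"wy": 0,"wz": 0,"grip": 5}
    - {"dx": 0,"dy": 0,"dz": 0,"wx": 0,"wy": 0,"wz": 0,"grip": 5}

```text
time_s: 6.58
position: [0.4302, -0.139, 0.1992]
tcp_rot: [[0.275, 0.0, 0.961], [-0.961, -0.001, 0.275], [0.001, -1.0, 0.0]]
force: [0.5, -2.1, -0.4]
opening: 0.136
```

Run:
```python
from h import *
plan(.4305,-.139,.2,-74)
```

```text
t 6.58 pos [ 0.4302 -0.139   0.1992] th -74.02 tilt [ 5.e-04 -7.e-04 -1.e+00] | dx dy dz [ 0.001 -0.019  0.008] wy -0.0001789753672659976 F [ 0.5 -2.1 -0.4] M [-0.48  0.13 -0.  ] open 11.9 j [-32.  21. 109.  -0.  50.  42.]
```

Call:
drive_tool:
  commands:
    - {"dx": 0,"dy": 0.06,"dz": 0,"wx": 0,"wy": 0,"wz": 0,"grip": 5}
    - {"dx": 0,"dy": 0.06,"dz": 0,"wx": 0,"wy": 0,"wz": 0,"grip": 5}
    - {"dx": 0,"dy": 0.06,"dz": 0,"wx": 0,"wy": 0,"wz": 0,"grip": 5}
    - {"dx": 0,"dy": 0,"dz": 0,"wx": 0,"wy": 0,"wz": 0,"grip": 5}
    - {"dx": 0,"dy": 0,"dz": 0,"wx": 0,"wy": 0,"wz": 0,"grip": 5}

```text
time_s: 7.2
position: [0.4306, -0.1397, 0.1935]
tcp_rot: [[0.276, 0.002, 0.961], [-0.961, -0.002, 0.276], [0.003, -1.0, 0.001]]
force: [-1.9, -2.0, 10.9]
opening: 0.136
```

Call:
drive_tool:
  commands:
    - {"dx": 0,"dy": 0.04,"dz": 0,"wx": 0,"wy": 0,"wz": 0,"grip": 5}
    - {"dx": 0,"dy": 0,"dz": 0,"wx": 0,"wy": 0,"wz": 0,"grip": 5}
    - {"dx": 0,"dy": 0,"dz": 0,"wx": 0,"wy": 0,"wz": 0,"grip": 5}

```text
time_s: 7.58
position: [0.4306, -0.1397, 0.192]
tcp_rot: [[0.276, 0.002, 0.961], [-0.961, -0.003, 0.276], [0.003, -1.0, 0.001]]
force: [-1.4, -2.6, 12.9]
opening: 0.136
```

Call:
drive_tool:
  commands:
    - {"dx": 0,"dy": 0,"dz": 0,"wx": 0,"wy": -0.09,"wz": 0,"grip": 5}
    - {"dx": 0,"dy": 0,"dz": 0,"wx": 0,"wy": -0.09,"wz": 0,"grip": 5}

```text
time_s: 7.82
position: [0.4315, -0.1396, 0.1922]
tcp_rot: [[0.535, 0.004, 0.845], [-0.845, -0.002, 0.536], [0.004, -1.0, 0.002]]
force: [0.3, -1.1, 13.2]
opening: 0.133
```

Call:
drive_tool:
  commands:
    - {"dx": 0,"dy": 0,"dz": 0,"wx": 0,"wy": -0.1,"wz": 0,"grip": 5}
    - {"dx": 0,"dy": 0,"dz": 0,"wx": 0,"wy": -0.1,"wz": 0,"grip": 5}
    - {"dx": 0,"dy": 0,"dz": 0,"wx": 0,"wy": -0.1,"wz": 0,"grip": 5}
    - {"dx": 0,"dy": 0,"dz": 0,"wx": 0,"wy": -0.1,"wz": 0,"grip": 5}
    - {"dx": 0,"dy": 0,"dz": 0,"wx": 0,"wy": -0.1,"wz": 0,"grip": 5}
    - {"dx": 0,"dy": 0,"dz": 0,"wx": 0,"wy": -0.1,"wz": 0,"grip": 5}
    - {"dx": 0,"dy": 0,"dz": 0,"wx": 0,"wy": 0,"wz": 0,"grip": 5}

```text
time_s: 8.7
position: [0.4322, -0.1395, 0.1923]
tcp_rot: [[0.998, 0.006, 0.066], [-0.066, -0.002, 0.998], [0.006, -1.0, -0.002]]
force: [1.1, -0.2, 13.7]
opening: 0.137
```

Run:
```python
from h import *
plan(.4305,-.139,.25,-4)
```

```text
t 8.7 pos [ 0.4322 -0.1395  0.1923] th -3.8 tilt [ 0.0058 -0.0022 -1.    ] | dx dy dz [-0.035 -1.442  0.008] wy 0.0021926305544146393 F [ 1.1 -0.2 13.7] M [ 0.02 -0.04  0.07] open 11.9 j [-32.  22. 109.   0.  48. -28.]
```

Call:
drive_tool:
  commands:
    - {"dx": 0,"dy": -0.3,"dz": 0,"wx": 0,"wy": 0,"wz": 0,"grip": 5}
    - {"dx": 0,"dy": -0.3,"dz": 0,"wx": 0,"wy": 0,"wz": 0,"grip": 5}
    - {"dx": 0,"dy": -0.3,"dz": 0,"wx": 0,"wy": 0,"wz": 0,"grip": 5}
    - {"dx": 0,"dy": -0.5,"dz": 0,"wx": 0,"wy": 0,"wz": 0,"grip": 5}
    - {"dx": 0,"dy": -0.5,"dz": 0,"wx": 0,"wy": 0,"wz": 0,"grip": 5}
    - {"dx": 0,"dy": 0,"dz": 0,"wx": 0,"wy": 0,"wz": 0,"grip": 5}
    - {"dx": 0,"dy": 0,"dz": 0,"wx": 0,"wy": 0,"wz": 0,"grip": 5}

```text
time_s: 9.57
position: [0.4292, -0.1382, 0.2656]
tcp_rot: [[0.998, -0.002, 0.067], [-0.067, 0.001, 0.998], [-0.002, -1.0, 0.001]]
force: [0.3, -0.0, -1.0]
opening: 0.135
```

Run:
```python
from h import *
plan(.305,-.265,.26,-4)
im,d,W,K,T=cap('side')
im=cv2.resize(im[130:290,240:440],None,fx=4,fy=4,interpolation=cv2.INTER_CUBIC)
cv2.imwrite('pics/s3.png',im[:,:,::-1])
```

```text
t 9.57 pos [ 0.4292 -0.1382  0.2656] th -3.83 tilt [-0.0016  0.0011 -1.    ] | dx dy dz [-2.887  0.143 -3.37 ] wy 0.0019423004290312444 F [ 0.3 -0.  -1. ] M [-0.11  0.09 -0.01] open 11.8 j [-32.  15. 104.   0.  61. -28.]
```

View pics/s3.png

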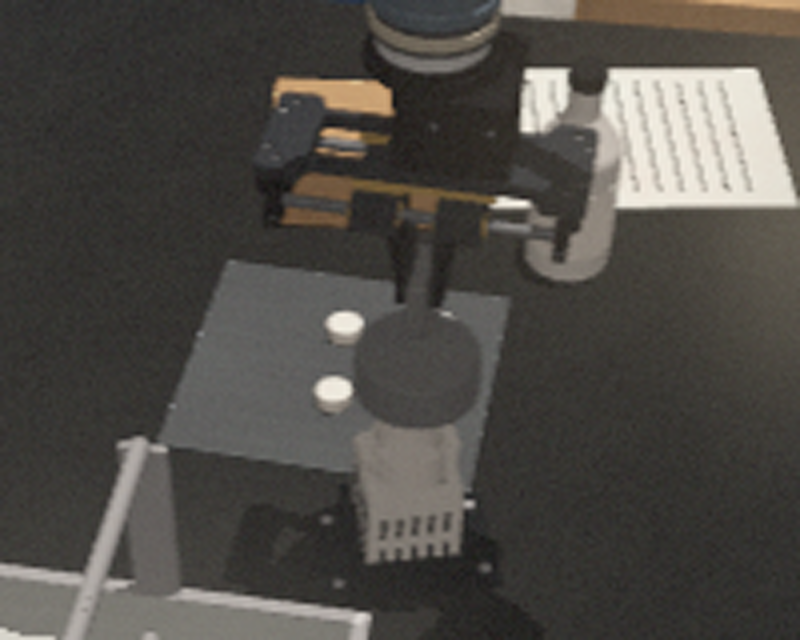

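Call:
drive_tool:
  commands:
    - {"dx": -0.48,"dy": 0,"dz": -0.56,"wx": 0,"wy": 0,"wz": 0,"grip": 5}
    - {"dx": -0.48,"dy": 0,"dz": -0.56,"wx": 0,"wy": 0,"wz": 0,"grip": 5}
    - {"dx": -0.48,"dy": 0,"dz": -0.56,"wx": 0,"wy": 0,"wz": 0,"grip": 5}
    - {"dx": -0.48,"dy": 0,"dz": -0.56,"wx": 0,"wy": 0,"wz": 0,"grip": 5}
    - {"dx": -0.48,"dy": 0,"dz": -0.56,"wx": 0,"wy": 0,"wz": 0,"grip": 5}
    - {"dx": -0.48,"dy": 0,"dz": -0.56,"wx": 0,"wy": 0,"wz": 0,"grip": 5}
    - {"dx": 0,"dy": 0.5,"dz": 0,"wx": 0,"wy": 0,"wz": 0,"grip": 5}
    - {"dx": 0,"dy": 0.7,"dz": 0,"wx": 0,"wy": 0,"wz": 0,"grip": 5}

```text
time_s: 10.62
position: [0.3058, -0.2656, 0.2176]
tcp_rot: [[0.998, 0.0, 0.068], [-0.068, -0.0, 0.998], [0.0, -1.0, -0.0]]
force: [0.4, -0.2, -1.6]
opening: 0.132
```

Call:
drive_tool:
  commands:
    - {"dx": 0,"dy": 0.7,"dz": 0,"wx": 0,"wy": 0,"wz": 0,"grip": 5}
    - {"dx": 0,"dy": 0.7,"dz": 0,"wx": 0,"wy": 0,"wz": 0,"grip": 5}
    - {"dx": 0,"dy": 0.7,"dz": 0,"wx": 0,"wy": 0,"wz": 0,"grip": 5}
    - {"dx": 0,"dy": 0.5,"dz": 0,"wx": 0,"wy": 0,"wz": 0,"grip": 5}
    - {"dx": 0,"dy": 0.2,"dz": 0,"wx": 0,"wy": 0,"wz": 0,"grip": 5}
    - {"dx": 0,"dy": 0,"dz": 0,"wx": 0,"wy": 0,"wz": 0,"grip": 5}
    - {"dx": 0,"dy": 0,"dz": 0,"wx": 0,"wy": 0,"wz": 0,"grip": 5}

```text
time_s: 11.5
position: [0.3063, -0.2654, 0.1068]
tcp_rot: [[0.998, 0.001, 0.067], [-0.067, -0.001, 0.998], [0.001, -1.0, -0.001]]
force: [-0.4, 0.6, -1.3]
opening: 0.133
```

Run:
```python
from h import *
plan(.305,-.265,.098,-4)
```

```text
t 11.5 pos [ 0.3063 -0.2654  0.1068] th -3.82 tilt [ 6.e-04 -9.e-04 -1.e+00] | dx dy dz [-0.032  0.22   0.009] wy 0.001954641333495033 F [-0.4  0.6 -1.3] M [-0.08  0.05 -0.01] open 11.6 j [-57.  30. 120.  -0.  30. -53.]
```

Call:
drive_tool:
  commands:
    - {"dx": 0,"dy": 0.08,"dz": 0,"wx": 0,"wy": 0,"wz": 0,"grip": 5}
    - {"dx": 0,"dy": 0.08,"dz": 0,"wx": 0,"wy": 0,"wz": 0,"grip": 5}
    - {"dx": 0,"dy": 0.05,"dz": 0,"wx": 0,"wy": 0,"wz": 0,"grip": 5}
    - {"dx": 0,"dy": 0,"dz": 0,"wx": 0,"wy": 0,"wz": 0,"grip": 5}
    - {"dx": 0,"dy": 0,"dz": 0,"wx": 0,"wy": 0,"wz": 0,"grip": 5}

```text
time_s: 12.12
position: [0.3062, -0.2652, 0.0981]
tcp_rot: [[0.998, 0.0, 0.067], [-0.067, -0.0, 0.998], [0.0, -1.0, -0.0]]
force: [0.7, 0.2, 1.3]
opening: 0.134
```

Call:
drive_tool:
  commands:
    - {"dx": 0,"dy": 0,"dz": 0,"wx": 0,"wy": 0,"wz": 0,"grip": 30}
    - {"dx": 0,"dy": 0,"dz": 0,"wx": 0,"wy": 0,"wz": 0,"grip": 40}
    - {"dx": 0,"dy": 0,"dz": 0,"wx": 0,"wy": 0,"wz": 0,"grip": 40}
    - {"dx": 0,"dy": -0.3,"dz": 0,"wx": 0,"wy": 0,"wz": 0,"grip": 40}
    - {"dx": 0,"dy": -0.8,"dz": 0,"wx": 0,"wy": 0,"wz": 0,"grip": 50}
    - {"dx": 0,"dy": -0.9,"dz": 0,"wx": 0,"wy": 0,"wz": 0,"grip": 50}
    - {"dx": 0,"dy": -0.5,"dz": 0,"wx": 0,"wy": 0,"wz": 0,"grip": 50}
    - {"dx": 0,"dy": 0,"dz": 0,"wx": 0,"wy": 0,"wz": 0,"grip": 50}

```text
time_s: 13.12
position: [0.3066, -0.2659, 0.1997]
tcp_rot: [[0.998, 0.003, 0.067], [-0.067, -0.004, 0.998], [0.003, -1.0, -0.004]]
force: [-0.5, -0.3, 0.1]
opening: 0.573
```

```bash
cat > tabs.py <<'E'
from h import *
def tabs(tag):
  for n in('side','top'):
    im,d,W,K,T=cap(n,tag+n); z=W[...,2];g=im.mean(2)
    m=(g>130)&(W[...,0]>.36)&(W[...,0]<.65)&(W[...,1]>-.46)&(W[...,1]<-.19)&(z<.03)
    k,l,st,c=cv2.connectedComponentsWithStats(m.astype(np.uint8))
    for i in range(1,k):
        if st[i,4]>=8:
            P=W[(l==i)&(z>.013)];print(n,st[i,4],c[i].round(1),P.mean(0).round(4), (P.min(0)/2+P.max(0)/2).round(4))
E
python3 - <<'E'
from tabs import *
plan(.4332,-.366,.1,-4)
tabs('t1')
im=cv2.imread('pics/t1side.png')[150:290,240:440]
cv2.imwrite('pics/c4.png',cv2.resize(im,None,fx=4,fy=4,interpolation=cv2.INTER_CUBIC))
E
```

```text
t 13.12 pos [ 0.3066 -0.2659  0.1997] th -3.82 tilt [ 0.0027 -0.0041 -1.    ] | dx dy dz [ 3.316  2.512 -2.276] wy 0.00204971566186474 F [-0.5 -0.3  0.1] M [-0.11  0.05 -0.06] open 49.8 j [-57.  18. 115.   0.  47. -53.]
side 59 [325.8 211. ] [ 0.5055 -0.3521  0.0184] [ 0.5062 -0.3528  0.0186]
side 58 [349.3 211. ] [ 0.4315 -0.363   0.0175] [ 0.4318 -0.362   0.018 ]
side 63 [322.8 227.5] [ 0.5045 -0.2764  0.0178] [ 0.5046 -0.2764  0.0179]tabs.py:9: RuntimeWarning: Mean of empty slice.
  P=W[(l==i)&(z>.013)];print(n,st[i,4],c[i].round(1),P.mean(0).round(4), (P.min(0)/2+P.max(0)/2).round(4))
  ret = um.true_divide(
Traceback (most recent call last):
  File "tabs.py", line 9, in tabs
    P=W[(l==i)&(z>.013)];print(n,st[i,4],c[i].round(1),P.mean(0).round(4), (P.min(0)/2+P.max(0)/2).round(4))
                                                                            ~~~~~^^^
ValueError: zero-size array to reduction operation minimum which has no identity
```

Call:
drive_tool:
  commands:
    - {"dx": 0.66,"dy": 0,"dz": -0.453,"wx": 0,"wy": 0,"wz": 0,"grip": 50}
    - {"dx": 0.66,"dy": 0,"dz": -0.453,"wx": 0,"wy": 0,"wz": 0,"grip": 50}
    - {"dx": 0.66,"dy": 0,"dz": -0.453,"wx": 0,"wy": 0,"wz": 0,"grip": 50}
    - {"dx": 0.66,"dy": 0,"dz": -0.453,"wx": 0,"wy": 0,"wz": 0,"grip": 50}
    - {"dx": 0.66,"dy": 0,"dz": -0.453,"wx": 0,"wy": 0,"wz": 0,"grip": 50}
    - {"dx": 0,"dy": 0.8,"dz": 0,"wx": 0,"wy": 0,"wz": 0,"grip": 50}
    - {"dx": 0,"dy": 0.9,"dz": 0,"wx": 0,"wy": 0,"wz": 0,"grip": 50}
    - {"dx": 0,"dy": 0.9,"dz": 0,"wx": 0,"wy": 0,"wz": 0,"grip": 50}

```text
time_s: 14.18
position: [0.4311, -0.3635, 0.0914]
tcp_rot: [[0.998, -0.002, 0.067], [-0.067, 0.002, 0.998], [-0.002, -1.0, 0.002]]
force: [-0.0, -0.9, -0.3]
opening: 0.573
```

Call:
drive_tool:
  commands:
    - {"dx": 0,"dy": 0.8,"dz": 0,"wx": 0,"wy": 0,"wz": 0,"grip": 50}
    - {"dx": 0,"dy": 0.4,"dz": 0,"wx": 0,"wy": 0,"wz": 0,"grip": 50}
    - {"dx": 0,"dy": 0.2,"dz": 0,"wx": 0,"wy": 0,"wz": 0,"grip": 50}
    - {"dx": 0,"dy": 0,"dz": 0,"wx": 0,"wy": 0,"wz": 0,"grip": 50}
    - {"dx": 0,"dy": 0,"dz": 0,"wx": 0,"wy": 0,"wz": 0,"grip": 50}

```text
time_s: 14.8
position: [0.4322, -0.3649, 0.0389]
tcp_rot: [[0.998, 0.001, 0.067], [-0.067, -0.002, 0.998], [0.001, -1.0, -0.001]]
force: [1.4, -0.5, -0.4]
opening: 0.574
```

Run:
```python
from h import *
plan(.4325,-.3655,.027,-4)
im,d,W,K,T=cap('side','x')
cv2.imwrite('pics/c4.png',cv2.resize(cv2.imread('pics/x.png')[130:280,260:440],None,fx=4,fy=4,interpolation=cv2.INTER_CUBIC))
```

```text
t 14.8 pos [ 0.4322 -0.3649  0.0389] th -3.82 tilt [ 0.0013 -0.0016 -1.    ] | dx dy dz [ 0.008  0.298 -0.014] wy 0.0019660305869068553 F [ 1.4 -0.5 -0.4] M [-0.05  0.08  0.02] open 50.0 j [-51.  43.  99.   0.  38. -48.]
```

View pics/c4.png

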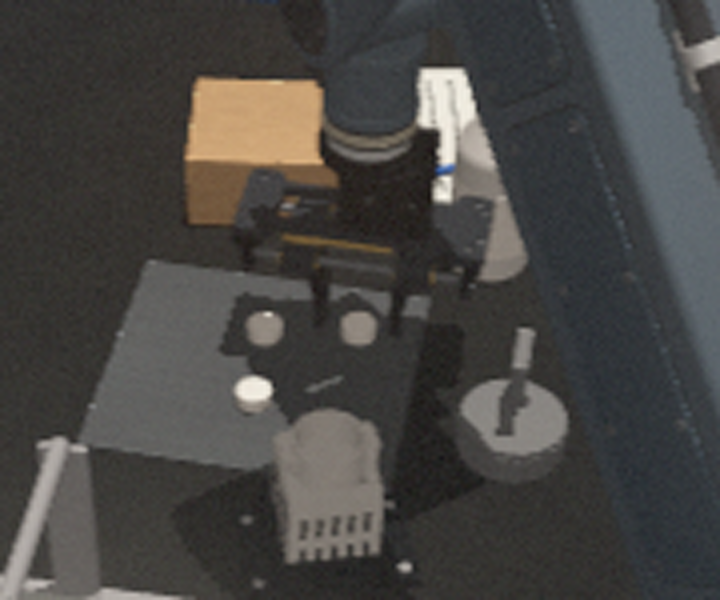

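Call:
drive_tool:
  commands:
    - {"dx": 0,"dy": 0.2,"dz": 0,"wx": 0,"wy": 0,"wz": 0,"grip": 50}
    - {"dx": 0,"dy": 0.09,"dz": 0,"wx": 0,"wy": 0,"wz": 0,"grip": 50}
    - {"dx": 0,"dy": 0,"dz": 0,"wx": 0,"wy": 0,"wz": 0,"grip": 36}
    - {"dx": 0,"dy": 0,"dz": 0,"wx": 0,"wy": 0,"wz": 0,"grip": 30}
    - {"dx": 0,"dy": 0,"dz": 0,"wx": 0,"wy": 0,"wz": 0,"grip": 22}
    - {"dx": 0,"dy": 0,"dz": 0,"wx": 0,"wy": 0,"wz": 0,"grip": 22}
    - {"dx": 0,"dy": 0,"dz": 0,"wx": 0,"wy": 0,"wz": 0,"grip": 22}

```text
time_s: 15.72
position: [0.4317, -0.3644, 0.0264]
tcp_rot: [[0.998, 0.0, 0.067], [-0.067, -0.0, 0.998], [0.0, -1.0, -0.0]]
force: [0.4, -0.6, 0.3]
opening: 0.31
```

Call:
drive_tool:
  commands:
    - {"dx": 0,"dy": -0.5,"dz": 0,"wx": 0,"wy": 0,"wz": 0,"grip": 22}
    - {"dx": 0,"dy": -0.9,"dz": 0,"wx": 0,"wy": 0,"wz": 0,"grip": 22}
    - {"dx": 0,"dy": -0.9,"dz": 0,"wx": 0,"wy": 0,"wz": 0,"grip": 22}
    - {"dx": 0,"dy": -0.8,"dz": 0,"wx": 0,"wy": 0,"wz": 0,"grip": 22}
    - {"dx": 0,"dy": -0.4,"dz": 0,"wx": 0,"wy": 0,"wz": 0,"grip": 22}
    - {"dx": 0,"dy": 0,"dz": 0,"wx": 0,"wy": 0,"wz": 0,"grip": 22}

```text
time_s: 16.48
position: [0.4321, -0.3647, 0.1672]
tcp_rot: [[0.998, 0.001, 0.067], [-0.067, -0.002, 0.998], [0.002, -1.0, -0.002]]
force: [-0.5, 0.4, -0.4]
opening: 0.314
```

Run:
```python
from h import *
plan(.431,-.139,.160,-4)
```

```text
t 16.48 pos [ 0.4321 -0.3647  0.1672] th -3.82 tilt [ 0.0014 -0.0017 -1.    ] | dx dy dz [-0.403  0.169  5.629] wy 0.0019486348875258526 F [-0.5  0.4 -0.4] M [-0.08  0.06 -0.04] open 27.3 j [-51.  31.  95.   0.  53. -48.]
```

Call:
drive_tool:
  commands:
    - {"dx": -0.067,"dy": 0,"dz": 0.9,"wx": 0,"wy": 0,"wz": 0,"grip": 22}
    - {"dx": -0.067,"dy": 0,"dz": 0.95,"wx": 0,"wy": 0,"wz": 0,"grip": 22}
    - {"dx": -0.067,"dy": 0,"dz": 0.95,"wx": 0,"wy": 0,"wz": 0,"grip": 22}
    - {"dx": -0.067,"dy": 0,"dz": 0.95,"wx": 0,"wy": 0,"wz": 0,"grip": 22}
    - {"dx": -0.067,"dy": 0,"dz": 0.95,"wx": 0,"wy": 0,"wz": 0,"grip": 22}
    - {"dx": -0.067,"dy": 0,"dz": 0.929,"wx": 0,"wy": 0,"wz": 0,"grip": 22}
    - {"dx": 0,"dy": 0.17,"dz": 0,"wx": 0,"wy": 0,"wz": 0,"grip": 22}
    - {"dx": 0,"dy": 0,"dz": 0,"wx": 0,"wy": 0,"wz": 0,"grip": 22}

```text
time_s: 17.48
position: [0.4304, -0.1386, 0.1584]
tcp_rot: [[0.998, -0.002, 0.066], [-0.066, 0.001, 0.998], [-0.002, -1.0, 0.001]]
force: [-0.1, -0.6, 0.1]
opening: 0.307
```

Run:
```python
from h import *
plan(.431,-.139,.144,-4)
```

```text
t 17.48 pos [ 0.4304 -0.1386  0.1584] th -3.8 tilt [-1.9e-03  8.0e-04 -1.0e+00] | dx dy dz [ 0.017  0.359 -0.008] wy 0.002247553656595692 F [-0.1 -0.6  0.1] M [-0.07  0.03  0.02] open 26.7 j [-32.  25. 111.  -0.  43. -28.]
```

Call:
drive_tool:
  commands:
    - {"dx": 0,"dy": 0.2,"dz": 0,"wx": 0,"wy": 0,"wz": 0,"grip": 22}
    - {"dx": 0,"dy": 0.16,"dz": 0,"wx": 0,"wy": 0,"wz": 0,"grip": 22}
    - {"dx": 0,"dy": 0,"dz": 0,"wx": 0,"wy": 0,"wz": 0,"grip": 22}
    - {"dx": 0,"dy": 0,"dz": 0,"wx": 0,"wy": 0,"wz": 0,"grip": 40}
    - {"dx": 0,"dy": 0,"dz": 0,"wx": 0,"wy": 0,"wz": 0,"grip": 40}
    - {"dx": 0,"dy": 0,"dz": 0,"wx": 0,"wy": 0,"wz": 0,"grip": 40}
    - {"dx": 0,"dy": -0.4,"dz": 0,"wx": 0,"wy": 0,"wz": 0,"grip": 50}
    - {"dx": 0,"dy": -0.2,"dz": 0,"wx": 0,"wy": 0,"wz": 0,"grip": 50}

```text
time_s: 18.48
position: [0.431, -0.1387, 0.1698]
tcp_rot: [[0.998, 0.001, 0.067], [-0.067, -0.001, 0.998], [0.001, -1.0, -0.001]]
force: [-0.5, 0.2, 0.8]
opening: 0.559
```

Call:
drive_tool:
  commands:
    - {"dx": 0.52,"dy": 0,"dz": -0.836,"wx": 0,"wy": 0,"wz": 0,"grip": 50}
    - {"dx": 0.52,"dy": 0,"dz": -0.836,"wx": 0,"wy": 0,"wz": 0,"grip": 50}
    - {"dx": 0.52,"dy": 0,"dz": -0.836,"wx": 0,"wy": 0,"wz": 0,"grip": 50}
    - {"dx": 0.52,"dy": 0,"dz": -0.836,"wx": 0,"wy": 0,"wz": 0,"grip": 50}
    - {"dx": 0,"dy": 0,"dz": 0,"wx": 0,"wy": 0,"wz": 0,"grip": 50}
    - {"dx": 0,"dy": 0,"dz": 0,"wx": 0,"wy": 0,"wz": 0,"grip": 50}

```text
time_s: 19.23
position: [0.504, -0.2767, 0.1688]
tcp_rot: [[0.998, -0.002, 0.067], [-0.067, 0.001, 0.998], [-0.002, -1.0, 0.001]]
force: [0.5, 1.1, 0.2]
opening: 0.576
```

```bash
sed -i 's/>=8:/>=8 and (z[l==i]>.013).any():/' tabs.py
python3 - <<'E'
from tabs import *
plan(.505,-.278,.04,-4)
tabs('t2')
a=cv2.imread('pics/t2side.png')[180:280,280:420]
cv2.imwrite('pics/c5.png',cv2.resize(a,None,fx=5,fy=5,interpolation=cv2.INTER_CUBIC))
E
```

```text
t 19.23 pos [ 0.504  -0.2767  0.1688] th -3.83 tilt [-0.0015  0.0015 -1.    ] | dx dy dz [ 0.033  3.219 -0.034] wy 0.0018832025245611955 F [0.5 1.1 0.2] M [-0.1   0.03 -0.05] open 50.1 j [-40.  32.  93.   0.  55. -36.]
side 60 [325.7 211.1] [ 0.5055 -0.3526  0.0177] [ 0.506  -0.3531  0.0175]
side 42 [323.  227.9] [ 0.5045 -0.275   0.0177] [ 0.5041 -0.2751  0.0173]
```

View pics/c5.png

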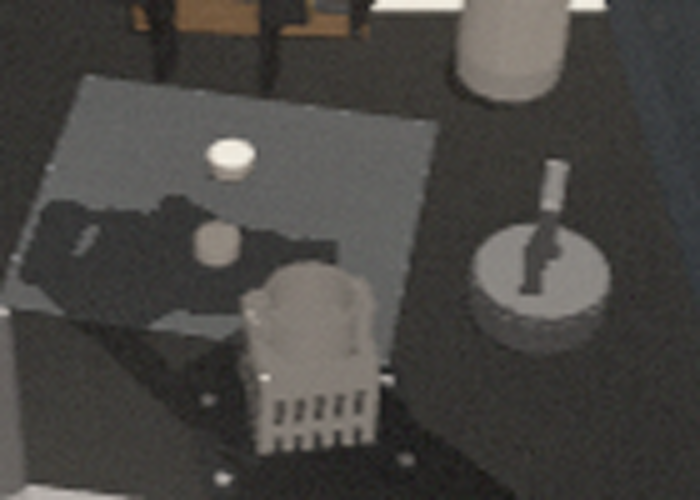

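Call:
drive_tool:
  commands:
    - {"dx": 0,"dy": 0.7,"dz": 0,"wx": 0,"wy": 0,"wz": 0,"grip": 50}
    - {"dx": 0,"dy": 0.9,"dz": 0,"wx": 0,"wy": 0,"wz": 0,"grip": 50}
    - {"dx": 0,"dy": 0.9,"dz": 0,"wx": 0,"wy": 0,"wz": 0,"grip": 50}
    - {"dx": 0,"dy": 0.6,"dz": 0,"wx": 0,"wy": 0,"wz": 0,"grip": 50}
    - {"dx": 0,"dy": 0.3,"dz": 0,"wx": 0,"wy": 0,"wz": 0,"grip": 50}
    - {"dx": 0,"dy": 0,"dz": 0,"wx": 0,"wy": 0,"wz": 0,"grip": 50}
    - {"dx": 0,"dy": 0,"dz": 0,"wx": 0,"wy": 0,"wz": 0,"grip": 50}

```text
time_s: 20.2
position: [0.5053, -0.2778, 0.0342]
tcp_rot: [[0.998, 0.001, 0.066], [-0.066, -0.001, 0.998], [0.001, -1.0, -0.001]]
force: [-0.1, -0.8, -0.4]
opening: 0.575
```

Run:
```python
from h import *
plan(.505,-.278,.027,-4)
```

```text
t 20.2 pos [ 0.5053 -0.2778  0.0342] th -3.81 tilt [ 0.0014 -0.0012 -1.    ] | dx dy dz [-0.008  0.179 -0.004] wy 0.0021448099957186487 F [-0.1 -0.8 -0.4] M [-0.06  0.04  0.03] open 50.0 j [-40.  44.  97.  -0.  38. -36.]
```

Call:
drive_tool:
  commands:
    - {"dx": 0,"dy": 0.18,"dz": 0,"wx": 0,"wy": 0,"wz": 0,"grip": 50}
    - {"dx": 0,"dy": 0,"dz": 0,"wx": 0,"wy": 0,"wz": 0,"grip": 40}
    - {"dx": 0,"dy": 0,"dz": 0,"wx": 0,"wy": 0,"wz": 0,"grip": 32}
    - {"dx": 0,"dy": 0,"dz": 0,"wx": 0,"wy": 0,"wz": 0,"grip": 22}
    - {"dx": 0,"dy": 0,"dz": 0,"wx": 0,"wy": 0,"wz": 0,"grip": 22}
    - {"dx": 0,"dy": 0,"dz": 0,"wx": 0,"wy": 0,"wz": 0,"grip": 22}
    - {"dx": 0,"dy": 0,"dz": 0,"wx": 0,"wy": 0,"wz": 0,"grip": 22}

```text
time_s: 21.08
position: [0.5048, -0.2777, 0.0261]
tcp_rot: [[0.998, 0.0, 0.067], [-0.067, -0.0, 0.998], [0.0, -1.0, -0.0]]
force: [-0.3, -0.6, 1.8]
opening: 0.311
```

Call:
drive_tool:
  commands:
    - {"dx": 0,"dy": -0.5,"dz": 0,"wx": 0,"wy": 0,"wz": 0,"grip": 22}
    - {"dx": 0,"dy": -0.9,"dz": 0,"wx": 0,"wy": 0,"wz": 0,"grip": 22}
    - {"dx": 0,"dy": -0.9,"dz": 0,"wx": 0,"wy": 0,"wz": 0,"grip": 22}
    - {"dx": 0,"dy": -0.8,"dz": 0,"wx": 0,"wy": 0,"wz": 0,"grip": 22}
    - {"dx": 0,"dy": -0.4,"dz": 0,"wx": 0,"wy": 0,"wz": 0,"grip": 22}
    - {"dx": 0,"dy": 0,"dz": 0,"wx": 0,"wy": 0,"wz": 0,"grip": 22}

```text
time_s: 21.82
position: [0.5052, -0.2779, 0.1667]
tcp_rot: [[0.998, 0.002, 0.067], [-0.067, -0.001, 0.998], [0.002, -1.0, -0.001]]
force: [0.1, -0.5, -0.4]
opening: 0.309
```

Run:
```python
from h import *
plan(.431,-.139,.160,-4)
```

```text
t 21.82 pos [ 0.5052 -0.2779  0.1667] th -3.83 tilt [ 0.0016 -0.0013 -1.    ] | dx dy dz [-2.082  0.16   3.341] wy 0.0019436064026744286 F [ 0.1 -0.5 -0.4] M [-0.08  0.07  0.  ] open 26.9 j [-40.  32.  93.   0.  54. -36.]
```

Call:
drive_tool:
  commands:
    - {"dx": -0.52,"dy": 0,"dz": 0.835,"wx": 0,"wy": 0,"wz": 0,"grip": 22}
    - {"dx": -0.52,"dy": 0,"dz": 0.835,"wx": 0,"wy": 0,"wz": 0,"grip": 22}
    - {"dx": -0.52,"dy": 0,"dz": 0.835,"wx": 0,"wy": 0,"wz": 0,"grip": 22}
    - {"dx": -0.52,"dy": 0,"dz": 0.835,"wx": 0,"wy": 0,"wz": 0,"grip": 22}
    - {"dx": 0,"dy": 0.2,"dz": 0,"wx": 0,"wy": 0,"wz": 0,"grip": 22}
    - {"dx": 0,"dy": 0.36,"dz": 0,"wx": 0,"wy": 0,"wz": 0,"grip": 22}
    - {"dx": 0,"dy": 0,"dz": 0,"wx": 0,"wy": 0,"wz": 0,"grip": 22}
    - {"dx": 0,"dy": 0,"dz": 0,"wx": 0,"wy": 0,"wz": 0,"grip": 22}

```text
time_s: 22.82
position: [0.4309, -0.1393, 0.1431]
tcp_rot: [[0.998, -0.0, 0.067], [-0.067, 0.0, 0.998], [-0.0, -1.0, 0.0]]
force: [0.7, -0.0, 0.2]
opening: 0.31
```

Call:
drive_tool:
  commands:
    - {"dx": 0,"dy": 0,"dz": 0,"wx": 0,"wy": 0,"wz": 0,"grip": 40}
    - {"dx": 0,"dy": 0,"dz": 0,"wx": 0,"wy": 0,"wz": 0,"grip": 40}
    - {"dx": 0,"dy": 0,"dz": 0,"wx": 0,"wy": 0,"wz": 0,"grip": 40}
    - {"dx": 0,"dy": -0.4,"dz": 0,"wx": 0,"wy": 0,"wz": 0,"grip": 50}
    - {"dx": 0,"dy": -0.2,"dz": 0,"wx": 0,"wy": 0,"wz": 0,"grip": 50}

```text
time_s: 23.45
position: [0.431, -0.1389, 0.1682]
tcp_rot: [[0.998, 0.001, 0.067], [-0.067, -0.001, 0.998], [0.001, -1.0, -0.001]]
force: [0.7, 0.1, -0.1]
opening: 0.556
```

Call:
drive_tool:
  commands:
    - {"dx": 0.372,"dy": 0,"dz": -0.875,"wx": 0,"wy": 0,"wz": 0,"grip": 50}
    - {"dx": 0.372,"dy": 0,"dz": -0.875,"wx": 0,"wy": 0,"wz": 0,"grip": 50}
    - {"dx": 0.372,"dy": 0,"dz": -0.875,"wx": 0,"wy": 0,"wz": 0,"grip": 50}
    - {"dx": 0.372,"dy": 0,"dz": -0.875,"wx": 0,"wy": 0,"wz": 0,"grip": 50}
    - {"dx": 0.372,"dy": 0,"dz": -0.875,"wx": 0,"wy": 0,"wz": 0,"grip": 50}
    - {"dx": 0.372,"dy": 0,"dz": -0.875,"wx": 0,"wy": 0,"wz": 0,"grip": 50}
    - {"dx": 0,"dy": 0,"dz": 0,"wx": 0,"wy": 0,"wz": 0,"grip": 50}
    - {"dx": 0,"dy": 0,"dz": 0,"wx": 0,"wy": 0,"wz": 0,"grip": 50}

```text
time_s: 24.45
position: [0.505, -0.3534, 0.1671]
tcp_rot: [[0.998, -0.001, 0.067], [-0.067, 0.002, 0.998], [-0.001, -1.0, 0.002]]
force: [-0.0, 1.0, 0.8]
opening: 0.571
```

Run:
```python
from tabs import *
plan(.5058,-.355,.04,-4)
tabs('t3')
```

```text
t 24.45 pos [ 0.505  -0.3534  0.1671] th -3.84 tilt [-0.0013  0.0017 -1.    ] | dx dy dz [ 0.026  3.178 -0.045] wy 0.001797172910950293 F [-0.   1.   0.8] M [-0.09  0.02 -0.02] open 49.7 j [-45.  35.  87.   0.  58. -42.]
side 40 [325.8 211.6] [ 0.5058 -0.3502  0.0182] [ 0.5061 -0.3483  0.0184]
```

Call:
drive_tool:
  commands:
    - {"dx": 0,"dy": 0.7,"dz": 0,"wx": 0,"wy": 0,"wz": 0,"grip": 50}
    - {"dx": 0,"dy": 0.9,"dz": 0,"wx": 0,"wy": 0,"wz": 0,"grip": 50}
    - {"dx": 0,"dy": 0.9,"dz": 0,"wx": 0,"wy": 0,"wz": 0,"grip": 50}
    - {"dx": 0,"dy": 0.6,"dz": 0,"wx": 0,"wy": 0,"wz": 0,"grip": 50}
    - {"dx": 0,"dy": 0.2,"dz": 0,"wx": 0,"wy": 0,"wz": 0,"grip": 50}
    - {"dx": 0,"dy": 0,"dz": 0,"wx": 0,"wy": 0,"wz": 0,"grip": 50}
    - {"dx": 0,"dy": 0,"dz": 0,"wx": 0,"wy": 0,"wz": 0,"grip": 50}

```text
time_s: 25.42
position: [0.5064, -0.3546, 0.0369]
tcp_rot: [[0.998, 0.002, 0.066], [-0.066, -0.002, 0.998], [0.002, -1.0, -0.002]]
force: [0.3, 0.7, -0.8]
opening: 0.575
```

Run:
```python
from h import *
plan(.5058,-.355,.027,-4)
```

```text
t 25.43 pos [ 0.5064 -0.3546  0.0369] th -3.81 tilt [ 0.0016 -0.0016 -1.    ] | dx dy dz [-0.015  0.246 -0.01 ] wy 0.0021607686486731837 F [ 0.3  0.7 -0.8] M [-0.14  0.02  0.01] open 50.0 j [-45.  46.  91.  -0.  43. -42.]
```

Call:
drive_tool:
  commands:
    - {"dx": 0,"dy": 0.24,"dz": 0,"wx": 0,"wy": 0,"wz": 0,"grip": 50}
    - {"dx": 0,"dy": 0,"dz": 0,"wx": 0,"wy": 0,"wz": 0,"grip": 40}
    - {"dx": 0,"dy": 0,"dz": 0,"wx": 0,"wy": 0,"wz": 0,"grip": 32}
    - {"dx": 0,"dy": 0,"dz": 0,"wx": 0,"wy": 0,"wz": 0,"grip": 22}
    - {"dx": 0,"dy": 0,"dz": 0,"wx": 0,"wy": 0,"wz": 0,"grip": 22}
    - {"dx": 0,"dy": 0,"dz": 0,"wx": 0,"wy": 0,"wz": 0,"grip": 22}
    - {"dx": 0,"dy": 0,"dz": 0,"wx": 0,"wy": 0,"wz": 0,"grip": 22}

```text
time_s: 26.3
position: [0.5058, -0.3543, 0.0261]
tcp_rot: [[0.998, 0.0, 0.067], [-0.067, -0.0, 0.998], [0.0, -1.0, -0.0]]
force: [0.0, 0.6, 1.6]
opening: 0.309
```

Call:
drive_tool:
  commands:
    - {"dx": 0,"dy": -0.5,"dz": 0,"wx": 0,"wy": 0,"wz": 0,"grip": 22}
    - {"dx": 0,"dy": -0.9,"dz": 0,"wx": 0,"wy": 0,"wz": 0,"grip": 22}
    - {"dx": 0,"dy": -0.9,"dz": 0,"wx": 0,"wy": 0,"wz": 0,"grip": 22}
    - {"dx": 0,"dy": -0.8,"dz": 0,"wx": 0,"wy": 0,"wz": 0,"grip": 22}
    - {"dx": 0,"dy": -0.4,"dz": 0,"wx": 0,"wy": 0,"wz": 0,"grip": 22}
    - {"dx": 0,"dy": 0,"dz": 0,"wx": 0,"wy": 0,"wz": 0,"grip": 22}

```text
time_s: 27.05
position: [0.5063, -0.3547, 0.1676]
tcp_rot: [[0.998, 0.002, 0.067], [-0.067, -0.002, 0.998], [0.002, -1.0, -0.002]]
force: [0.3, -0.3, -0.2]
opening: 0.311
```

Run:
```python
from h import *
plan(.431,-.139,.144,-4)
```

```text
t 27.05 pos [ 0.5063 -0.3547  0.1676] th -3.82 tilt [ 0.0022 -0.0022 -1.    ] | dx dy dz [-2.238  0.574  5.256] wy 0.0019853316833038865 F [ 0.3 -0.3 -0.2] M [-0.09  0.04  0.01] open 27.1 j [-45.  35.  87.   0.  58. -42.]
```

Call:
drive_tool:
  commands:
    - {"dx": -0.373,"dy": 0,"dz": 0.876,"wx": 0,"wy": 0,"wz": 0,"grip": 22}
    - {"dx": -0.373,"dy": 0,"dz": 0.876,"wx": 0,"wy": 0,"wz": 0,"grip": 22}
    - {"dx": -0.373,"dy": 0,"dz": 0.876,"wx": 0,"wy": 0,"wz": 0,"grip": 22}
    - {"dx": -0.373,"dy": 0,"dz": 0.876,"wx": 0,"wy": 0,"wz": 0,"grip": 22}
    - {"dx": -0.373,"dy": 0,"dz": 0.876,"wx": 0,"wy": 0,"wz": 0,"grip": 22}
    - {"dx": -0.373,"dy": 0,"dz": 0.876,"wx": 0,"wy": 0,"wz": 0,"grip": 22}
    - {"dx": 0,"dy": 0.3,"dz": 0,"wx": 0,"wy": 0,"wz": 0,"grip": 22}
    - {"dx": 0,"dy": 0.27,"dz": 0,"wx": 0,"wy": 0,"wz": 0,"grip": 22}

```text
time_s: 28.05
position: [0.4308, -0.1389, 0.142]
tcp_rot: [[0.998, -0.0, 0.066], [-0.066, -0.0, 0.998], [-0.0, -1.0, -0.0]]
force: [0.9, 0.2, -0.1]
opening: 0.312
```

Call:
drive_tool:
  commands:
    - {"dx": 0,"dy": 0,"dz": 0,"wx": 0,"wy": 0,"wz": 0,"grip": 22}
    - {"dx": 0,"dy": 0,"dz": 0,"wx": 0,"wy": 0,"wz": 0,"grip": 22}
    - {"dx": 0,"dy": 0,"dz": 0,"wx": 0,"wy": 0,"wz": 0,"grip": 40}
    - {"dx": 0,"dy": 0,"dz": 0,"wx": 0,"wy": 0,"wz": 0,"grip": 40}
    - {"dx": 0,"dy": 0,"dz": 0,"wx": 0,"wy": 0,"wz": 0,"grip": 40}
    - {"dx": 0,"dy": -0.4,"dz": 0,"wx": 0,"wy": 0,"wz": 0,"grip": 40}
    - {"dx": 0,"dy": -0.8,"dz": 0,"wx": 0,"wy": 0,"wz": 0,"grip": 40}
    - {"dx": 0,"dy": -0.2,"dz": 0,"wx": 0,"wy": 0,"wz": 0,"grip": 40}

```text
time_s: 29.05
position: [0.4314, -0.139, 0.2007]
tcp_rot: [[0.998, 0.003, 0.067], [-0.067, -0.002, 0.998], [0.003, -1.0, -0.002]]
force: [-0.0, -0.2, -0.3]
opening: 0.46
```

Call:
drive_tool:
  commands:
    - {"dx": -0.58,"dy": 0,"dz": -0.672,"wx": 0,"wy": 0,"wz": 0,"grip": 40}
    - {"dx": -0.58,"dy": 0,"dz": -0.672,"wx": 0,"wy": 0,"wz": 0,"grip": 40}
    - {"dx": -0.58,"dy": 0,"dz": -0.672,"wx": 0,"wy": 0,"wz": 0,"grip": 40}
    - {"dx": -0.58,"dy": 0,"dz": -0.672,"wx": 0,"wy": 0,"wz": 0,"grip": 40}
    - {"dx": -0.58,"dy": 0,"dz": -0.672,"wx": 0,"wy": 0,"wz": 0,"grip": 40}
    - {"dx": 0,"dy": 0,"dz": 0,"wx": 0,"wy": 0,"wz": 0,"grip": 40}
    - {"dx": 0,"dy": 0,"dz": 0,"wx": 0,"wy": 0,"wz": 0,"grip": 40}

```text
time_s: 29.92
position: [0.3057, -0.2643, 0.1988]
tcp_rot: [[0.998, -0.0, 0.067], [-0.067, 0.001, 0.998], [-0.0, -1.0, 0.001]]
force: [-1.3, -1.0, -0.2]
opening: 0.461
```

Run:
```python
from tabs import *
plan(.3062,-.2652,.0985,-4)
tabs('t4')
a=cv2.imread('pics/t4side.png')[180:280,280:420];b=cv2.imread('pics/t4top.png')[180:300,290:440]
f=lambda i:cv2.resize(i,(700,290),interpolation=cv2.INTER_CUBIC)
a=cv2.resize(a,(420,300),interpolation=2);b=cv2.resize(b,(375,300),interpolation=2)
cv2.imwrite('pics/c6.png',np.hstack([a,b]))
```

```text
t 29.93 pos [ 0.3057 -0.2643  0.1988] th -3.86 tilt [-3.0e-04  1.1e-03 -1.0e+00] | dx dy dz [ 0.015  2.508 -0.024] wy 0.0015358307199246862 F [-1.3 -1.  -0.2] M [-0.06  0.05 -0.03] open 40.1 j [-57.  18. 115.   0.  47. -53.]
```

View pics/c6.png

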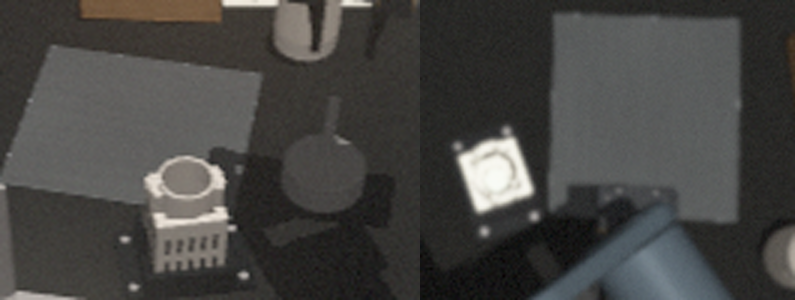

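Call:
drive_tool:
  commands:
    - {"dx": 0,"dy": 0.6,"dz": 0,"wx": 0,"wy": 0,"wz": 0,"grip": 40}
    - {"dx": 0,"dy": 0.8,"dz": 0,"wx": 0,"wy": 0,"wz": 0,"grip": 40}
    - {"dx": 0,"dy": 0.7,"dz": 0,"wx": 0,"wy": 0,"wz": 0,"grip": 40}
    - {"dx": 0,"dy": 0.3,"dz": 0,"wx": 0,"wy": 0,"wz": 0,"grip": 40}
    - {"dx": 0,"dy": 0.05,"dz": 0,"wx": 0,"wy": 0,"wz": 0,"grip": 40}
    - {"dx": 0,"dy": 0,"dz": 0,"wx": 0,"wy": 0,"wz": 0,"grip": 40}
    - {"dx": 0,"dy": 0,"dz": 0,"wx": 0,"wy": 0,"wz": 0,"grip": 40}

```text
time_s: 30.9
position: [0.3061, -0.2653, 0.1019]
tcp_rot: [[0.998, 0.001, 0.066], [-0.066, -0.002, 0.998], [0.001, -1.0, -0.002]]
force: [0.4, 0.6, -0.7]
opening: 0.465
```

Run:
```python
from h import *
plan(.3062,-.2652,.0985,-4)
for n in('side','top'):
    im,d,W,K,T=cap(n);z=W[...,2]
    m=(np.hypot(W[...,0]-.431,W[...,1]+.139)<.05)&(z>.108)&(z<.125)
    q=W[m][:,:2].astype(np.float32);(c,r)=cv2.minEnclosingCircle(q)
    print(n,len(q),np.round(c,4),r,q.mean(0),(q.min(0)+q.max(0))/2)
```

```text
t 30.9 pos [ 0.3061 -0.2653  0.1019] th -3.81 tilt [ 0.001  -0.0016 -1.    ] | dx dy dz [0.002 0.085 0.002] wy 0.0020934925734034473 F [ 0.4  0.6 -0.7] M [-0.08  0.02  0.03] open 40.4 j [-57.  30. 120.  -0.  29. -53.]
side 180 [ 0.4329 -0.1382] 0.0347260944545269 [ 0.43367538 -0.13684532] [ 0.43236703 -0.138627  ]<stdin>:7: RuntimeWarning: Mean of empty slice.
  ret = um.true_divide(
Traceback (most recent call last):
ValueError: zero-size array to reduction operation minimum which has no identity
```

Call:
drive_tool:
  commands:
    - {"dx": 0,"dy": 0.07,"dz": 0,"wx": 0,"wy": 0,"wz": 0,"grip": 40}
    - {"dx": 0,"dy": 0,"dz": 0,"wx": 0,"wy": 0,"wz": 0,"grip": 24}
    - {"dx": 0,"dy": 0,"dz": 0,"wx": 0,"wy": 0,"wz": 0,"grip": 16}
    - {"dx": 0,"dy": 0,"dz": 0,"wx": 0,"wy": 0,"wz": 0,"grip": 5}
    - {"dx": 0,"dy": 0,"dz": 0,"wx": 0,"wy": 0,"wz": 0,"grip": 5}
    - {"dx": 0,"dy": 0,"dz": 0,"wx": 0,"wy": 0,"wz": 0,"grip": 5}
    - {"dx": 0,"dy": 0,"dz": 0,"wx": 0,"wy": 0,"wz": 0,"grip": 5}

```text
time_s: 31.88
position: [0.3057, -0.2648, 0.0983]
tcp_rot: [[0.998, -0.0, 0.067], [-0.067, 0.0, 0.998], [-0.0, -1.0, 0.0]]
force: [-0.1, 0.5, -1.8]
opening: 0.137
```

Call:
drive_tool:
  commands:
    - {"dx": 0,"dy": -0.4,"dz": 0,"wx": 0,"wy": 0,"wz": 0,"grip": 5}
    - {"dx": 0,"dy": -0.9,"dz": 0,"wx": 0,"wy": 0,"wz": 0,"grip": 5}
    - {"dx": 0,"dy": -0.9,"dz": 0,"wx": 0,"wy": 0,"wz": 0,"grip": 5}
    - {"dx": 0,"dy": -0.9,"dz": 0,"wx": 0,"wy": 0,"wz": 0,"grip": 5}
    - {"dx": 0,"dy": -0.7,"dz": 0,"wx": 0,"wy": 0,"wz": 0,"grip": 5}
    - {"dx": 0,"dy": -0.2,"dz": 0,"wx": 0,"wy": 0,"wz": 0,"grip": 5}
    - {"dx": 0,"dy": 0,"dz": 0,"wx": 0,"wy": 0,"wz": 0,"grip": 5}

```text
time_s: 32.75
position: [0.3056, -0.2646, 0.2581]
tcp_rot: [[0.998, -0.0, 0.067], [-0.067, 0.0, 0.998], [-0.0, -1.0, 0.0]]
force: [1.0, -0.2, -1.1]
opening: 0.136
```

Run:
```python
from h import *
plan(.4312,-.1395,.255,-4)
```

```text
t 32.75 pos [ 0.3056 -0.2646  0.2581] th -3.83 tilt [-1.e-04  1.e-04 -1.e+00] | dx dy dz [2.925 0.077 3.33 ] wy 0.0019369827406093363 F [ 1.  -0.2 -1.1] M [-0.07  0.09 -0.01] open 11.8 j [-57.  12. 111.  -0.  57. -53.]
```

Call:
drive_tool:
  commands:
    - {"dx": 0.585,"dy": 0,"dz": 0.666,"wx": 0,"wy": 0,"wz": 0,"grip": 5}
    - {"dx": 0.585,"dy": 0,"dz": 0.666,"wx": 0,"wy": 0,"wz": 0,"grip": 5}
    - {"dx": 0.585,"dy": 0,"dz": 0.666,"wx": 0,"wy": 0,"wz": 0,"grip": 5}
    - {"dx": 0.585,"dy": 0,"dz": 0.666,"wx": 0,"wy": 0,"wz": 0,"grip": 5}
    - {"dx": 0.585,"dy": 0,"dz": 0.666,"wx": 0,"wy": 0,"wz": 0,"grip": 5}
    - {"dx": 0,"dy": 0,"dz": 0,"wx": 0,"wy": 0,"wz": 0,"grip": 5}
    - {"dx": 0,"dy": 0.3,"dz": 0,"wx": 0,"wy": 0,"wz": 0,"grip": 5}
    - {"dx": 0,"dy": 0.3,"dz": 0,"wx": 0,"wy": 0,"wz": 0,"grip": 5}

```text
time_s: 33.75
position: [0.4302, -0.14, 0.2328]
tcp_rot: [[0.998, -0.002, 0.068], [-0.068, 0.001, 0.998], [-0.002, -1.0, 0.001]]
force: [-0.4, -0.2, -1.4]
opening: 0.138
```

Call:
drive_tool:
  commands:
    - {"dx": 0,"dy": 0.2,"dz": 0,"wx": 0,"wy": 0,"wz": 0,"grip": 5}
    - {"dx": 0,"dy": 0.2,"dz": 0,"wx": 0,"wy": 0,"wz": 0,"grip": 5}
    - {"dx": 0,"dy": 0.1,"dz": 0,"wx": 0,"wy": 0,"wz": 0,"grip": 5}
    - {"dx": 0,"dy": 0,"dz": 0,"wx": 0,"wy": 0,"wz": 0,"grip": 5}
    - {"dx": 0,"dy": 0,"dz": 0,"wx": 0,"wy": 0,"wz": 0,"grip": 5}

```text
time_s: 34.38
position: [0.4316, -0.1399, 0.2146]
tcp_rot: [[0.998, 0.001, 0.067], [-0.067, -0.0, 0.998], [0.001, -1.0, -0.0]]
force: [-1.3, -0.4, -0.7]
opening: 0.14
```

Run:
```python
from h import *
plan(.4312,-.1395,.192,-4)
```

```text
t 34.38 pos [ 0.4316 -0.1399  0.2146] th -3.82 tilt [ 7.e-04 -4.e-04 -1.e+00] | dx dy dz [-0.011  0.566  0.01 ] wy 0.0019917733834252734 F [-1.3 -0.4 -0.7] M [-0.07  0.    0.  ] open 12.1 j [-32.  20. 108.  -0.  52. -28.]
```

Call:
drive_tool:
  commands:
    - {"dx": 0,"dy": 0.1,"dz": 0,"wx": 0,"wy": 0,"wz": 0,"grip": 5}
    - {"dx": 0,"dy": 0.1,"dz": 0,"wx": 0,"wy": 0,"wz": 0,"grip": 5}
    - {"dx": 0,"dy": 0.07,"dz": 0,"wx": 0,"wy": 0,"wz": 0,"grip": 5}
    - {"dx": 0,"dy": 0,"dz": 0,"wx": 0,"wy": 0,"wz": 0,"grip": 5}

```text
time_s: 34.88
position: [0.4314, -0.1397, 0.2036]
tcp_rot: [[0.998, -0.0, 0.067], [-0.067, 0.0, 0.998], [-0.0, -1.0, 0.0]]
force: [-0.0, 0.6, 3.6]
opening: 0.133
```

Call:
drive_tool:
  commands:
    - {"dx": 0,"dy": 0.08,"dz": 0,"wx": 0,"wy": 0,"wz": 0,"grip": 5}
    - {"dx": 0,"dy": 0.08,"dz": 0,"wx": 0,"wy": 0,"wz": 0,"grip": 5}
    - {"dx": 0,"dy": 0.06,"dz": 0,"wx": 0,"wy": 0,"wz": 0,"grip": 5}
    - {"dx": 0,"dy": 0,"dz": 0,"wx": 0,"wy": 0,"wz": 0,"grip": 5}
    - {"dx": 0,"dy": 0,"dz": 0,"wx": 0,"wy": 0,"wz": 0,"grip": 5}

```text
time_s: 35.5
position: [0.4314, -0.1398, 0.1956]
tcp_rot: [[0.998, 0.0, 0.067], [-0.067, -0.0, 0.998], [0.0, -1.0, -0.0]]
force: [-2.3, 2.3, 11.1]
opening: 0.137
```

Call:
drive_tool:
  commands:
    - {"dx": 0,"dy": 0.06,"dz": 0,"wx": 0,"wy": 0,"wz": 0,"grip": 5}
    - {"dx": 0,"dy": 0.03,"dz": 0,"wx": 0,"wy": 0,"wz": 0,"grip": 5}
    - {"dx": 0,"dy": 0,"dz": 0,"wx": 0,"wy": 0,"wz": 0,"grip": 5}
    - {"dx": 0,"dy": 0,"dz": 0,"wx": 0,"wy": 0,"wz": 0,"grip": 5}

```text
time_s: 36.0
position: [0.4315, -0.1398, 0.1923]
tcp_rot: [[0.998, 0.001, 0.067], [-0.067, -0.0, 0.998], [0.001, -1.0, -0.0]]
force: [-2.1, 1.9, 13.7]
opening: 0.134
```

Call:
drive_tool:
  commands:
    - {"dx": 0,"dy": 0,"dz": 0,"wx": 0,"wy": 0.1,"wz": 0,"grip": 5}
    - {"dx": 0,"dy": 0,"dz": 0,"wx": 0,"wy": 0.1,"wz": 0,"grip": 5}
    - {"dx": 0,"dy": 0,"dz": 0,"wx": 0,"wy": 0.1,"wz": 0,"grip": 5}
    - {"dx": 0,"dy": 0,"dz": 0,"wx": 0,"wy": 0.1,"wz": 0,"grip": 5}
    - {"dx": 0,"dy": 0,"dz": 0,"wx": 0,"wy": 0.1,"wz": 0,"grip": 5}
    - {"dx": 0,"dy": 0,"dz": 0,"wx": 0,"wy": 0.1,"wz": 0,"grip": 5}
    - {"dx": 0,"dy": 0,"dz": 0,"wx": 0,"wy": 0.1,"wz": 0,"grip": 5}
    - {"dx": 0,"dy": 0,"dz": 0,"wx": 0,"wy": 0.07,"wz": 0,"grip": 5}

```text
time_s: 37.0
position: [0.4328, -0.1404, 0.1927]
tcp_rot: [[0.287, 0.004, 0.958], [-0.958, -0.002, 0.287], [0.003, -1.0, 0.003]]
force: [-0.7, 1.9, 12.3]
opening: 0.137
```

Call:
drive_tool:
  commands:
    - {"dx": 0,"dy": 0,"dz": 0,"wx": 0,"wy": 0,"wz": 0,"grip": 5}
    - {"dx": 0,"dy": 0,"dz": 0,"wx": 0,"wy": 0,"wz": 0,"grip": 5}

```text
time_s: 37.25
position: [0.4328, -0.1405, 0.1927]
tcp_rot: [[0.29, 0.004, 0.957], [-0.957, -0.002, 0.29], [0.003, -1.0, 0.003]]
force: [-1.3, 0.7, 12.5]
opening: 0.137
```

Run:
```python
from h import *
plan(.4302,-.139,.192,-74)
```

```text
t 37.25 pos [ 0.4328 -0.1405  0.1927] th -73.13 tilt [ 0.0038 -0.002  -1.    ] | dx dy dz [-0.054  0.017 -0.051] wy 0.009617323919443758 F [-1.3  0.7 12.5] M [0.23 0.41 0.  ] open 11.9 j [-32.  22. 109.   0.  49.  41.]
```

Call:
drive_tool:
  commands:
    - {"dx": 0,"dy": 0.01,"dz": 0,"wx": 0,"wy": 0.02,"wz": 0,"grip": 5}
    - {"dx": 0,"dy": 0,"dz": 0,"wx": 0,"wy": 0.02,"wz": 0,"grip": 5}
    - {"dx": 0,"dy": 0,"dz": 0,"wx": 0,"wy": 0,"wz": 0,"grip": 5}

```text
time_s: 37.62
position: [0.4329, -0.1405, 0.1923]
tcp_rot: [[0.23, 0.004, 0.973], [-0.973, -0.002, 0.23], [0.003, -1.0, 0.003]]
force: [-0.3, 1.3, 13.2]
opening: 0.136
```

Run:
```python
from h import *
plan(.4302,-.139,.192,-74)
```

```text
t 37.62 pos [ 0.4329 -0.1405  0.1923] th -76.69 tilt [ 0.0039 -0.0023 -1.    ] | dx dy dz [-0.051  0.008 -0.056] wy -0.02984842479059656 F [-0.3  1.3 13.2] M [0.27 0.37 0.2 ] open 11.8 j [-32.  22. 109.   0.  49.  45.]
```

Call:
drive_tool:
  commands:
    - {"dx": 0,"dy": 0,"dz": 0,"wx": 0,"wy": 0.02,"wz": 0,"grip": 5}
    - {"dx": 0,"dy": 0,"dz": 0,"wx": 0,"wy": 0.01,"wz": 0,"grip": 5}
    - {"dx": 0,"dy": 0,"dz": 0,"wx": 0,"wy": 0,"wz": 0,"grip": 5}

```text
time_s: 38.0
position: [0.4329, -0.1406, 0.1924]
tcp_rot: [[0.184, 0.004, 0.983], [-0.983, -0.003, 0.185], [0.003, -1.0, 0.003]]
force: [-0.6, 0.5, 12.9]
opening: 0.136
```

Run:
```python
from h import *
plan(.4302,-.139,.192,-74)
```

```text
t 38.0 pos [ 0.4329 -0.1406  0.1924] th -79.37 tilt [ 0.004  -0.0026 -1.    ] | dx dy dz [-0.052  0.009 -0.059] wy -0.059647093261978375 F [-0.6  0.5 12.9] M [0.2  0.32 0.24] open 11.9 j [-32.  22. 109.  -0.  49.  47.]
```

Call:
drive_tool:
  commands:
    - {"dx": 0,"dy": 0,"dz": 0,"wx": 0,"wy": 0.02,"wz": 0,"grip": 5}
    - {"dx": 0,"dy": 0,"dz": 0,"wx": 0,"wy": 0.02,"wz": 0,"grip": 5}
    - {"dx": 0,"dy": 0,"dz": 0,"wx": 0,"wy": 0,"wz": 0,"grip": 5}

```text
time_s: 38.38
position: [0.4329, -0.1405, 0.1924]
tcp_rot: [[0.123, 0.004, 0.992], [-0.992, -0.003, 0.123], [0.003, -1.0, 0.004]]
force: [-0.4, 2.0, 12.9]
opening: 0.136
```

Run:
```python
from h import *
plan(.4302,-.139,.192,-74)
```

```text
t 38.38 pos [ 0.4329 -0.1405  0.1924] th -82.92 tilt [ 0.004  -0.0026 -1.    ] | dx dy dz [-0.046  0.008 -0.063] wy -0.09908676830327402 F [-0.4  2.  12.9] M [0.35 0.3  0.52] open 11.9 j [-32.  22. 109.  -0.  49.  51.]
```

Call:
drive_tool:
  commands:
    - {"dx": 0,"dy": -0.06,"dz": 0,"wx": 0,"wy": 0,"wz": 0,"grip": 5}
    - {"dx": 0,"dy": -0.06,"dz": 0,"wx": 0,"wy": 0,"wz": 0,"grip": 5}
    - {"dx": 0,"dy": -0.06,"dz": 0,"wx": 0,"wy": 0,"wz": 0,"grip": 5}
    - {"dx": 0,"dy": 0,"dz": 0,"wx": 0,"wy": 0,"wz": 0,"grip": 5}
    - {"dx": 0,"dy": 0,"dz": 0,"wx": 0,"wy": 0,"wz": 0,"grip": 5}

```text
time_s: 39.0
position: [0.4323, -0.1403, 0.1988]
tcp_rot: [[0.122, 0.002, 0.993], [-0.993, -0.002, 0.122], [0.002, -1.0, 0.002]]
force: [0.2, 1.1, 8.6]
opening: 0.134
```

Run:
```python
from h import *
plan(.4302,-.139,.1993,-74)
```

```text
t 39.0 pos [ 0.4323 -0.1403  0.1988] th -82.99 tilt [ 0.0024 -0.0016 -1.    ] | dx dy dz [-0.04  -0.013 -0.048] wy -0.09991247856257815 F [0.2 1.1 8.6] M [0.1  0.1  0.25] open 11.7 j [-32.  21. 109.  -0.  50.  51.]
```

Call:
drive_tool:
  commands:
    - {"dx": 0,"dy": -0.06,"dz": 0,"wx": 0,"wy": 0,"wz": 0,"grip": 5}
    - {"dx": 0,"dy": -0.06,"dz": 0,"wx": 0,"wy": 0,"wz": 0,"grip": 5}
    - {"dx": 0,"dy": 0,"dz": 0,"wx": 0,"wy": 0,"wz": 0,"grip": 5}
    - {"dx": 0,"dy": 0,"dz": 0,"wx": 0,"wy": 0,"wz": 0,"grip": 5}

```text
time_s: 39.5
position: [0.4313, -0.1397, 0.2023]
tcp_rot: [[0.121, -0.0, 0.993], [-0.993, 0.0, 0.121], [-0.0, -1.0, -0.0]]
force: [1.6, -1.5, -9.2]
opening: 0.137
```

Run:
```python
from h import *
plan(.4302,-.139,.1993,-74)
```

```text
t 39.5 pos [ 0.4313 -0.1397  0.2023] th -83.03 tilt [-5.e-04  4.e-04 -1.e+00] | dx dy dz [-0.021  0.074 -0.024] wy -0.10029650774528673 F [ 1.6 -1.5 -9.2] M [-0.26 -0.51  0.2 ] open 11.9 j [-32.  21. 109.   0.  50.  51.]
```

Call:
drive_tool:
  commands:
    - {"dx": 0,"dy": 0,"dz": 0,"wx": 0,"wy": -0.025,"wz": 0,"grip": 5}
    - {"dx": 0,"dy": 0,"dz": 0,"wx": 0,"wy": -0.025,"wz": 0,"grip": 5}
    - {"dx": 0,"dy": 0,"dz": 0,"wx": 0,"wy": 0,"wz": 0,"grip": 5}

```text
time_s: 39.88
position: [0.4306, -0.1393, 0.2026]
tcp_rot: [[0.198, -0.002, 0.98], [-0.98, 0.001, 0.198], [-0.002, -1.0, -0.002]]
force: [0.0, -0.9, -4.8]
opening: 0.134
```

Run:
```python
from h import *
plan(.4302,-.139,.1993,-74)
```

```text
t 39.88 pos [ 0.4306 -0.1393  0.2026] th -78.58 tilt [-0.0019  0.0012 -1.    ] | dx dy dz [-0.008  0.084 -0.008] wy -0.05090852314979833 F [ 0.  -0.9 -4.8] M [-0.01  0.17 -0.  ] open 11.6 j [-32.  21. 109.   0.  51.  46.]
```

Call:
drive_tool:
  commands:
    - {"dx": 0,"dy": -0.2,"dz": 0,"wx": 0,"wy": 0,"wz": 0,"grip": 5}
    - {"dx": 0,"dy": -0.3,"dz": 0,"wx": 0,"wy": 0,"wz": 0,"grip": 5}
    - {"dx": 0,"dy": -0.4,"dz": 0,"wx": 0,"wy": 0,"wz": 0,"grip": 5}
    - {"dx": 0,"dy": -0.5,"dz": 0,"wx": 0,"wy": 0,"wz": 0,"grip": 5}
    - {"dx": 0,"dy": -0.5,"dz": 0,"wx": 0,"wy": 0,"wz": 0,"grip": 5}
    - {"dx": 0,"dy": -0.4,"dz": 0,"wx": 0,"wy": 0,"wz": 0,"grip": 5}
    - {"dx": 0,"dy": -0.1,"dz": 0,"wx": 0,"wy": 0,"wz": 0,"grip": 5}
    - {"dx": 0,"dy": 0,"dz": 0,"wx": 0,"wy": 0,"wz": 0,"grip": 5}

```text
time_s: 40.88
position: [0.4311, -0.1396, 0.299]
tcp_rot: [[0.199, 0.0, 0.98], [-0.98, -0.0, 0.199], [0.0, -1.0, 0.0]]
force: [-0.1, -0.6, -5.6]
opening: 0.137
```

Run:
```python
from h import *
plan(.45,.045,.3,-91.5)
cap('side','x7')
cv2.imwrite('pics/c7.png',cv2.resize(cv2.imread('pics/x7.png')[120:300,220:440],None,fx=3,fy=3,interpolation=cv2.INTER_CUBIC))
```

```text
t 40.88 pos [ 0.4311 -0.1396  0.299 ] th -78.53 tilt [ 1.e-04 -2.e-04 -1.e+00] | dx dy dz [-4.43  -0.026  1.381] wy 0.1441466799234787 F [-0.1 -0.6 -5.6] M [-0.06  0.22 -0.03] open 11.9 j [-32.  13. 102.  -0.  66.  46.]
```

View pics/c7.png

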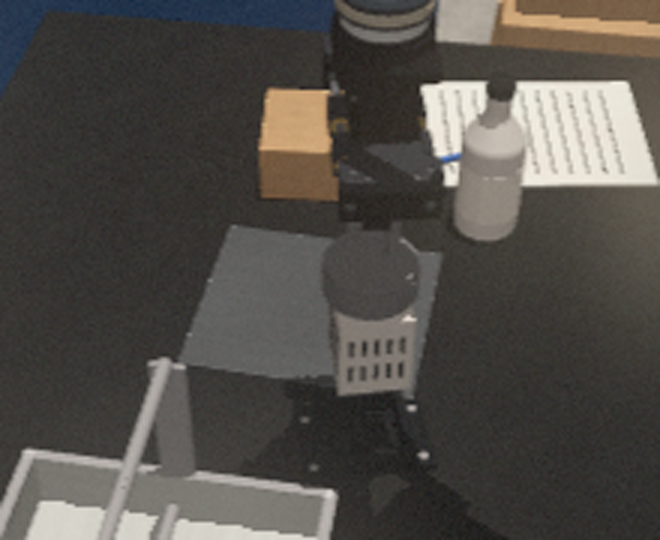

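Call:
drive_tool:
  commands:
    - {"dx": 0,"dy": 0,"dz": 0,"wx": 0,"wy": 0.072,"wz": 0,"grip": 5}
    - {"dx": 0,"dy": 0,"dz": 0,"wx": 0,"wy": 0.072,"wz": 0,"grip": 5}
    - {"dx": -0.35,"dy": 0,"dz": 0.2,"wx": 0,"wy": 0,"wz": 0,"grip": 5}
    - {"dx": -0.65,"dy": 0,"dz": 0.37,"wx": 0,"wy": 0,"wz": 0,"grip": 5}
    - {"dx": -0.65,"dy": 0,"dz": 0.37,"wx": 0,"wy": 0,"wz": 0,"grip": 5}
    - {"dx": -0.65,"dy": 0,"dz": 0.37,"wx": 0,"wy": 0,"wz": 0,"grip": 5}
    - {"dx": -0.65,"dy": 0,"dz": 0.37,"wx": 0,"wy": 0,"wz": 0,"grip": 5}
    - {"dx": -0.65,"dy": 0,"dz": 0.37,"wx": 0,"wy": 0,"wz": 0,"grip": 5}

```text
time_s: 41.92
position: [0.5174, 0.0042, 0.298]
tcp_rot: [[-0.023, -0.001, 1.0], [-1.0, 0.001, -0.023], [-0.001, -1.0, -0.001]]
force: [0.2, 0.6, -5.5]
opening: 0.132
```

Call:
drive_tool:
  commands:
    - {"dx": -0.6,"dy": 0,"dz": 0.34,"wx": 0,"wy": 0,"wz": 0,"grip": 5}
    - {"dx": -0.37,"dy": 0,"dz": 0.22,"wx": 0,"wy": 0,"wz": 0,"grip": 5}
    - {"dx": 0,"dy": 0,"dz": 0,"wx": 0,"wy": 0,"wz": 0,"grip": 5}
    - {"dx": 0,"dy": 0,"dz": 0,"wx": 0,"wy": 0,"wz": 0,"grip": 5}

```text
time_s: 42.42
position: [0.5393, 0.0405, 0.2981]
tcp_rot: [[-0.025, -0.003, 1.0], [-1.0, 0.001, -0.025], [-0.001, -1.0, -0.003]]
force: [-3.0, 1.3, -4.8]
opening: 0.133
```

Run:
```python
from h import *
plan(.545,.04,.254,-91.5)
s=bot.read_state()['position']
for n in('side','top'):
    im,d,W,K,T=cap(n,'x8'+n);z=W[...,2]
    near=np.hypot(W[...,0]-s[0],W[...,1]-s[1])<.08
    for a,b,nm in((.225,.238,'disc'),(.10,.18,'body'),(.262,.29,'hook')):
        q=W[near&(z>a)&(z<b)]
        if len(q)>4: print(n,nm,len(q),q.min(0).round(4),q.max(0).round(4),cv2.minEnclosingCircle(q[:,:2].astype(np.float32)))
cv2.imwrite('pics/c8.png',cv2.resize(cv2.imread('pics/x8side.png')[150:420,150:400],None,fx=2.2,fy=2.2,interpolation=cv2.INTER_CUBIC))
```

```text
t 42.42 pos [0.5393 0.0405 0.2981] th -91.46 tilt [-2.8e-03  8.0e-04 -1.0e+00] | dx dy dz [0.01  1.101 0.146] wy 0.00043947104778744184 F [-3.   1.3 -4.8] M [0.26 0.78 0.  ] open 11.6 j [-8. 20. 90.  0. 70. 84.]
side disc 635 [0.4994 0.005  0.225 ] [0.579  0.0823 0.2378] ((0.5378620624542236, 0.041862763464450836), 0.04127170518040657)
side body 598 [0.5001 0.0077 0.104 ] [0.5651 0.078  0.1797] ((0.5344196557998657, 0.042411282658576965), 0.045690637081861496)
side hook 29 [0.5173 0.0373 0.2621] [0.5237 0.049  0.288 ] ((0.5209136009216309, 0.04345128685235977), 0.005279799923300743)
top disc 187 [ 4.993e-01 -4.000e-04  2.254e-01] [0.5695 0.0515 0.2377] ((0.535585880279541, 0.03294575214385986), 0.03876990079879761)
top body 151 [0.5005 0.0054 0.1012] [0.5506 0.0688 0.1785] ((0.5256145596504211, 0.03851073607802391), 0.03865575045347214)
```

View pics/c8.png

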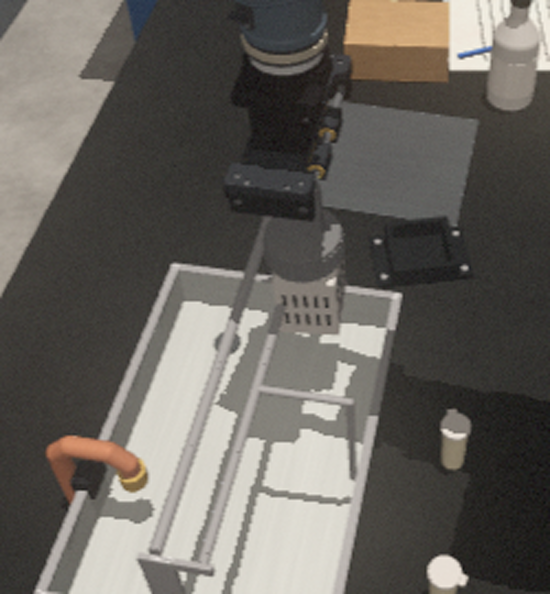

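Call:
drive_tool:
  commands:
    - {"dx": 0,"dy": 0.3,"dz": 0,"wx": 0,"wy": 0,"wz": 0,"grip": 5}
    - {"dx": 0,"dy": 0.4,"dz": 0,"wx": 0,"wy": 0,"wz": 0,"grip": 5}
    - {"dx": 0,"dy": 0.32,"dz": 0,"wx": 0,"wy": 0,"wz": 0,"grip": 5}
    - {"dx": 0,"dy": 0.1,"dz": 0,"wx": 0,"wy": 0,"wz": 0,"grip": 5}
    - {"dx": 0,"dy": 0,"dz": 0,"wx": 0,"wy": 0,"wz": 0,"grip": 5}
    - {"dx": 0,"dy": 0,"dz": 0,"wx": 0,"wy": 0,"wz": 0,"grip": 5}

```text
time_s: 43.28
position: [0.5412, 0.0401, 0.2545]
tcp_rot: [[-0.026, 0.002, 1.0], [-1.0, -0.0, -0.026], [0.0, -1.0, 0.002]]
force: [-0.2, -1.1, -5.2]
opening: 0.136
```

Run:
```python
from h import *
plan(.5855,.04,.2533,-91.5)
s=bot.read_state()['position']
im,d,W,K,T=cap('side');z=W[...,2]
near=np.hypot(W[...,0]-s[0],W[...,1]-s[1])<.038
q=W[near&(z>.17)&(z<.20)];print('disc z',np.percentile(q[:,2],[10,50,90]))
q=W[(abs(W[...,0]-.586)<.015)&(abs(W[...,1]-.1)<.03)&(z>.19)];print('rail z top',np.percentile(q[:,2],[50,90,97]),np.median(q[:,0]))
```

```text
t 43.27 pos [0.5412 0.0401 0.2545] th -91.49 tilt [ 1.8e-03 -3.0e-04 -1.0e+00] | dx dy dz [-0.026  0.031  1.107] wy 0.00015249886913863974 F [-0.2 -1.1 -5.2] M [-0.06  0.12  0.05] open 11.9 j [-8. 23. 93. -0. 63. 84.]
disc z [0.18697105 0.1891694  0.19128759]
rail z top [0.40379759 0.55763278 0.56692695] 0.5785420802406098
```

Call:
drive_tool:
  commands:
    - {"dx": 0,"dy": 0,"dz": 0.25,"wx": 0,"wy": 0,"wz": 0,"grip": 5}
    - {"dx": 0,"dy": 0,"dz": 0.3,"wx": 0,"wy": 0,"wz": 0,"grip": 5}
    - {"dx": 0,"dy": 0,"dz": 0.3,"wx": 0,"wy": 0,"wz": 0,"grip": 5}
    - {"dx": 0,"dy": 0,"dz": 0.2,"wx": 0,"wy": 0,"wz": 0,"grip": 5}
    - {"dx": 0,"dy": 0,"dz": 0.05,"wx": 0,"wy": 0,"wz": 0,"grip": 5}
    - {"dx": 0,"dy": 0,"dz": 0,"wx": 0,"wy": 0,"wz": 0,"grip": 5}
    - {"dx": 0,"dy": 0,"dz": 0,"wx": 0,"wy": 0,"wz": 0,"grip": 5}

```text
time_s: 44.2
position: [0.5839, 0.0392, 0.2538]
tcp_rot: [[-0.026, -0.001, 1.0], [-1.0, 0.0, -0.026], [-0.0, -1.0, -0.001]]
force: [0.0, -0.0, -4.5]
opening: 0.137
```

Run:
```python
from h import *
plan(.5850,.04,.2328,-91.5)
cap('side','x9')
cv2.imwrite('pics/c9.png',cv2.resize(cv2.imread('pics/x9.png')[200:330,230:340],None,fx=5,fy=4.6,interpolation=cv2.INTER_CUBIC))
```

```text
t 44.2 pos [0.5839 0.0392 0.2538] th -91.48 tilt [-8.e-04  1.e-04 -1.e+00] | dx dy dz [-0.02   0.526  0.027] wy 0.00021761747484750534 F [ 0.  -0.  -4.5] M [-0.06  0.21  0.03] open 11.9 j [-7. 27. 87. -0. 66. 84.]
```

View pics/c9.png

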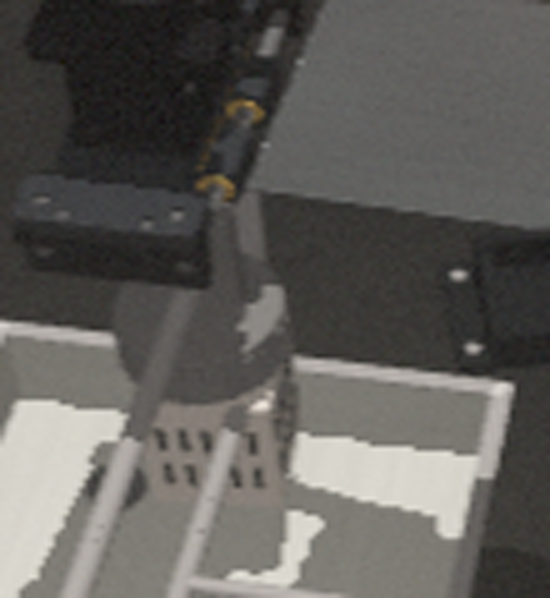

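Call:
drive_tool:
  commands:
    - {"dx": 0,"dy": 0.15,"dz": 0,"wx": 0,"wy": 0,"wz": 0,"grip": 5}
    - {"dx": 0,"dy": 0.15,"dz": 0,"wx": 0,"wy": 0,"wz": 0,"grip": 5}
    - {"dx": 0,"dy": 0.12,"dz": 0,"wx": 0,"wy": 0,"wz": 0,"grip": 5}
    - {"dx": 0,"dy": 0.05,"dz": 0,"wx": 0,"wy": 0,"wz": 0,"grip": 5}
    - {"dx": 0,"dy": 0,"dz": 0,"wx": 0,"wy": 0,"wz": 0,"grip": 5}
    - {"dx": 0,"dy": 0,"dz": 0,"wx": 0,"wy": 0,"wz": 0,"grip": 5}

```text
time_s: 45.0
position: [0.5846, 0.0391, 0.2353]
tcp_rot: [[-0.026, 0.0, 1.0], [-1.0, -0.0, -0.026], [0.0, -1.0, 0.0]]
force: [0.4, 0.1, -4.9]
opening: 0.137
```

Run:
```python
from h import *
plan(.5855,.04,.2328,-91.5)
```

```text
t 45.0 pos [0.5846 0.0391 0.2353] th -91.48 tilt [ 5.e-04 -1.e-04 -1.e+00] | dx dy dz [-0.023  0.064  0.021] wy 0.00018118651311864494 F [ 0.4  0.1 -4.9] M [-0.13  0.17 -0.04] open 11.9 j [-7. 28. 88. -0. 64. 84.]
```

Call:
drive_tool:
  commands:
    - {"dx": 0,"dy": 0.03,"dz": 0,"wx": 0,"wy": 0,"wz": 0,"grip": 5}
    - {"dx": 0,"dy": 0.02,"dz": 0,"wx": 0,"wy": 0,"wz": 0,"grip": 5}
    - {"dx": 0,"dy": 0,"dz": 0,"wx": 0,"wy": 0,"wz": 0,"grip": 5}

```text
time_s: 45.38
position: [0.5844, 0.0392, 0.2331]
tcp_rot: [[-0.026, -0.0, 1.0], [-1.0, 0.0, -0.026], [-0.0, -1.0, -0.0]]
force: [0.1, -1.2, -4.8]
opening: 0.134
```

Call:
drive_tool:
  commands:
    - {"dx": 0,"dy": 0.02,"dz": 0,"wx": 0,"wy": 0,"wz": 0,"grip": 5}
    - {"dx": 0,"dy": 0,"dz": 0,"wx": 0,"wy": 0,"wz": 0,"grip": 5}
    - {"dx": 0,"dy": 0,"dz": 0,"wx": 0,"wy": 0,"wz": 0,"grip": 5}

```text
time_s: 45.75
position: [0.5845, 0.0391, 0.2323]
tcp_rot: [[-0.026, -0.0, 1.0], [-1.0, -0.0, -0.026], [0.0, -1.0, -0.0]]
force: [0.3, -0.3, -5.0]
opening: 0.131
```

Run:
```python
from h import *
plan(.5855,.04,.2328,-91.5)
```

```text
t 45.75 pos [0.5845 0.0391 0.2323] th -91.48 tilt [-0. -0. -1.] | dx dy dz [-0.022 -0.011  0.025] wy 0.00017963941136321814 F [ 0.3 -0.3 -5. ] M [-0.02  0.13 -0.05] open 11.4 j [-7. 28. 89. -0. 63. 84.]
```

Not yet seated; creep on.

Call:
drive_tool:
  commands:
    - {"dx": 0,"dy": 0.025,"dz": 0,"wx": 0,"wy": 0,"wz": 0,"grip": 5}
    - {"dx": 0,"dy": 0,"dz": 0,"wx": 0,"wy": 0,"wz": 0,"grip": 5}
    - {"dx": 0,"dy": 0,"dz": 0,"wx": 0,"wy": 0,"wz": 0,"grip": 5}

```text
time_s: 46.12
position: [0.5847, 0.0391, 0.232]
tcp_rot: [[-0.026, 0.001, 1.0], [-1.0, -0.0, -0.026], [0.0, -1.0, 0.001]]
force: [-1.2, 0.8, 1.6]
opening: 0.135
```

Call:
drive_tool:
  commands:
    - {"dx": 0,"dy": 0.025,"dz": 0,"wx": 0,"wy": 0,"wz": 0,"grip": 5}
    - {"dx": 0,"dy": 0,"dz": 0,"wx": 0,"wy": 0,"wz": 0,"grip": 5}
    - {"dx": 0,"dy": 0,"dz": 0,"wx": 0,"wy": 0,"wz": 0,"grip": 5}

```text
time_s: 46.5
position: [0.5848, 0.0391, 0.2319]
tcp_rot: [[-0.026, 0.002, 1.0], [-1.0, -0.0, -0.026], [0.0, -1.0, 0.002]]
force: [-2.9, 0.5, 6.3]
opening: 0.136
```

Run:
```python
from h import *
plan(.5855,.04,.2328,-91.5)
t=np.load('pics/top0.npz');s=np.load('pics/side0.npz')
# pipe profile across: per x slice, silhouette mid at each camera
for n,X in(('top',t),('side',s)):
    W=X['W'];im=X['im'].astype(int);z=W[...,2]
    m=(im[...,0]-im[...,2]>25)&(W[...,0]>.64)&(W[...,0]<.78)&(W[...,1]>.2)&(W[...,1]<.3)&(z>.085)
    for a in np.arange(.66,.76,.02):
        q=W[m&(abs(W[...,0]-a)<.01)]
        if len(q)>5:print(n,a.round(2),len(q),'y',q[:,1].min().round(4),q[:,1].max().round(4),'z',q[:,2].min().round(3),q[:,2].max().round(3),'y at top',q[q[:,2]>np.percentile(q[:,2],70)][:,1].mean().round(4))
```

```text
t 46.5 pos [0.5848 0.0391 0.2319] th -91.48 tilt [ 1.6e-03 -3.0e-04 -1.0e+00] | dx dy dz [-0.022 -0.023  0.018] wy 0.00025117742630413885 F [-2.9  0.5  6.3] M [0.03 0.64 0.01] open 11.8 j [-7. 28. 89. -0. 63. 84.]
top 0.66 18 y 0.2332 0.2517 z 0.085 0.113 y at top 0.2431
top 0.68 86 y 0.2313 0.2579 z 0.085 0.131 y at top 0.2454
top 0.7 56 y 0.2352 0.2544 z 0.111 0.132 y at top 0.2452
top 0.72 56 y 0.2338 0.2537 z 0.114 0.131 y at top 0.2452
top 0.74 54 y 0.234 0.2529 z 0.09 0.132 y at top 0.2437
side 0.66 37 y 0.237 0.2588 z 0.085 0.111 y at top 0.2493
side 0.68 155 y 0.2357 0.2624 z 0.085 0.126 y at top 0.2499
side 0.7 93 y 0.24 0.2584 z 0.086 0.131 y at top 0.2486
side 0.72 89 y 0.2379 0.2588 z 0.114 0.131 y at top 0.2478
side 0.74 101 y 0.2399 0.2573 z 0.086 0.13 y at top 0.2478
```

Call:
drive_tool:
  commands:
    - {"dx": 0,"dy": -0.04,"dz": 0,"wx": 0,"wy": 0,"wz": 0,"grip": 5}
    - {"dx": -0.1,"dy": 0,"dz": 0,"wx": 0,"wy": 0,"wz": 0,"grip": 5}
    - {"dx": -0.2,"dy": 0,"dz": 0,"wx": 0,"wy": 0,"wz": 0,"grip": 5}
    - {"dx": -0.3,"dy": 0,"dz": 0,"wx": 0,"wy": 0,"wz": 0,"grip": 5}
    - {"dx": -0.3,"dy": 0,"dz": 0,"wx": 0,"wy": 0,"wz": 0,"grip": 5}

```text
time_s: 47.12
position: [0.5857, 0.076, 0.232]
tcp_rot: [[-0.026, 0.001, 1.0], [-1.0, -0.0, -0.026], [0.0, -1.0, 0.001]]
force: [1.1, -1.9, -1.1]
opening: 0.137
```

Call:
drive_tool:
  commands:
    - {"dx": -0.3,"dy": 0,"dz": 0,"wx": 0,"wy": 0,"wz": 0,"grip": 5}
    - {"dx": -0.3,"dy": 0,"dz": 0,"wx": 0,"wy": 0,"wz": 0,"grip": 5}
    - {"dx": -0.3,"dy": 0,"dz": 0,"wx": 0,"wy": 0,"wz": 0,"grip": 5}
    - {"dx": -0.2,"dy": 0,"dz": 0,"wx": 0,"wy": 0,"wz": 0,"grip": 5}
    - {"dx": 0,"dy": 0,"dz": 0,"wx": 0,"wy": 0,"wz": 0,"grip": 5}

```text
time_s: 47.75
position: [0.5866, 0.1209, 0.232]
tcp_rot: [[-0.026, 0.001, 1.0], [-1.0, 0.003, -0.026], [-0.003, -1.0, 0.001]]
force: [1.6, 2.6, -0.1]
opening: 0.134
```

Run:
```python
from h import *
y=.2496
plan(.5848+.0262*(y-.0391),y,.2319,-91.5)
```

```text
t 47.75 pos [0.5866 0.1209 0.232 ] th -91.47 tilt [ 6.0e-04  2.7e-03 -1.0e+00] | dx dy dz [-3.219  0.012  0.01 ] wy 0.00036374748908972124 F [ 1.6  2.6 -0.1] M [ 0.45 -0.2  -0.  ] open 11.7 j [ 1. 29. 87.  0. 64. 92.]
```

Smooth. Continue 3.2 units, stopping slightly short.

Call:
drive_tool:
  commands:
    - {"dx": -0.2,"dy": 0,"dz": 0,"wx": 0,"wy": 0,"wz": 0,"grip": 5}
    - {"dx": -0.3,"dy": 0,"dz": 0,"wx": 0,"wy": 0,"wz": 0,"grip": 5}
    - {"dx": -0.3,"dy": 0,"dz": 0,"wx": 0,"wy": 0,"wz": 0,"grip": 5}
    - {"dx": -0.3,"dy": 0,"dz": 0,"wx": 0,"wy": 0,"wz": 0,"grip": 5}
    - {"dx": -0.3,"dy": 0,"dz": 0,"wx": 0,"wy": 0,"wz": 0,"grip": 5}
    - {"dx": -0.3,"dy": 0,"dz": 0,"wx": 0,"wy": 0,"wz": 0,"grip": 5}
    - {"dx": -0.3,"dy": 0,"dz": 0,"wx": 0,"wy": 0,"wz": 0,"grip": 5}

```text
time_s: 48.62
position: [0.5887, 0.1998, 0.232]
tcp_rot: [[-0.026, 0.0, 1.0], [-1.0, -0.0, -0.026], [0.0, -1.0, 0.0]]
force: [1.6, -3.3, 0.9]
opening: 0.137
```

Call:
drive_tool:
  commands:
    - {"dx": -0.3,"dy": 0,"dz": 0,"wx": 0,"wy": 0,"wz": 0,"grip": 5}
    - {"dx": -0.3,"dy": 0,"dz": 0,"wx": 0,"wy": 0,"wz": 0,"grip": 5}
    - {"dx": -0.3,"dy": 0,"dz": 0,"wx": 0,"wy": 0,"wz": 0,"grip": 5}
    - {"dx": -0.2,"dy": 0,"dz": 0,"wx": 0,"wy": 0,"wz": 0,"grip": 5}
    - {"dx": -0.1,"dy": 0,"dz": 0,"wx": 0,"wy": 0,"wz": 0,"grip": 5}
    - {"dx": 0,"dy": 0,"dz": 0,"wx": 0,"wy": 0,"wz": 0,"grip": 5}
    - {"dx": 0,"dy": 0,"dz": 0,"wx": 0,"wy": 0,"wz": 0,"grip": 5}

```text
time_s: 49.5
position: [0.5899, 0.2479, 0.232]
tcp_rot: [[-0.026, 0.0, 1.0], [-1.0, 0.002, -0.026], [-0.002, -1.0, 0.0]]
force: [1.8, 1.1, 1.5]
opening: 0.138
```

```bash
cat > m2.py <<'E'
from h import *
y=.2496
plan(.5848+.0262*(y-.0391),y,.2319,-91.5)
for n in('side','top'):
    im,d,W,K,T=cap(n,'xa'+n);z=W[...,2];im=im.astype(int)
    m=(im[...,0]-im[...,2]>25)&(W[...,0]>.64)&(W[...,0]<.78)&(W[...,1]>.2)&(W[...,1]<.3)&(z>.115)
    q=W[m];print(n,'pipe',len(q),q[:,1].min().round(4),q[:,1].max().round(4),q[:,1].mean().round(4))
    near=np.hypot(W[...,0]-.5905,W[...,1]-.248)<.06
    q=W[near&(z>.15)&(z<.172)];
    if len(q)>5: c,r=cv2.minEnclosingCircle(q[:,:2].astype(np.float32));print('disc',len(q),np.round(c,4),round(r,4),q.min(0).round(3),q.max(0).round(3))
E
python3 m2.py; python3 -c "
import cv2;cv2.imwrite('pics/ca.png',cv2.resize(cv2.imread('pics/xaside.png')[220:460,140:360],None,fx=2.5,fy=2.5,interpolation=2))"
```

```text
t 49.5 pos [0.5899 0.2479 0.232 ] th -91.51 tilt [ 4.0e-04  2.3e-03 -1.0e+00] | dx dy dz [-0.042  0.003  0.009] wy -0.00014226430019037808 F [1.8 1.1 1.5] M [ 0.04 -0.29 -0.04] open 12.0 j [ 13.  32.  81.   0.  67. 104.]
side pipe 236 0.2384 0.2583 0.2514
disc 466 [0.5889 0.2504] 0.0406 [0.549 0.211 0.15 ] [0.624 0.29  0.172]
top pipe 171 0.2338 0.2549 0.2432
disc 211 [0.5895 0.2462] 0.0408 [0.549 0.207 0.15 ] [0.629 0.285 0.172]
```

View pics/ca.png

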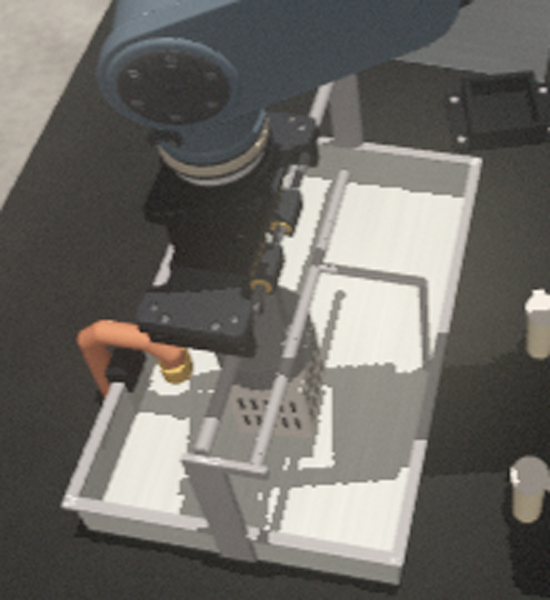

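Call:
drive_tool:
  commands:
    - {"dx": -0.025,"dy": 0,"dz": 0,"wx": 0,"wy": 0,"wz": 0,"grip": 5}
    - {"dx": 0,"dy": 0,"dz": 0,"wx": 0,"wy": 0,"wz": 0,"grip": 5}
    - {"dx": 0,"dy": 0,"dz": 0,"wx": 0,"wy": 0,"wz": 0,"grip": 5}
    - {"dx": 0,"dy": 0,"dz": 0,"wx": 0,"wy": 0,"wz": 0,"grip": 5}

```text
time_s: 50.1
position: [0.5899, 0.248, 0.232]
tcp_rot: [[-0.026, 0.0, 1.0], [-1.0, 0.0, -0.026], [-0.0, -1.0, 0.0]]
force: [2.4, 0.7, 1.8]
opening: 0.134
```

```bash
python3 m2.py
```

```text
t 50.1 pos [0.5899 0.248  0.232 ] th -91.49 tilt [ 1.e-04  0.e+00 -1.e+00] | dx dy dz [-0.041  0.003  0.009] wy 8.72043112217903e-05 F [2.4 0.7 1.8] M [-0.05 -0.25  0.03] open 11.7 j [ 13.  32.  81.  -0.  67. 104.]
side pipe 233 0.2384 0.2583 0.2512
disc 462 [0.5896 0.2492] 0.0417 [0.55  0.208 0.15 ] [0.623 0.29  0.172]
top pipe 176 0.2341 0.2544 0.2431
disc 207 [0.5884 0.2456] 0.0409 [0.548 0.207 0.151] [0.629 0.285 0.172]
```

Call:
drive_tool:
  commands:
    - {"dx": -0.03,"dy": 0,"dz": 0,"wx": 0,"wy": 0,"wz": 0,"grip": 5}
    - {"dx": 0,"dy": 0,"dz": 0,"wx": 0,"wy": 0,"wz": 0,"grip": 5}
    - {"dx": 0,"dy": 0,"dz": 0,"wx": 0,"wy": 0,"wz": 0,"grip": 5}
    - {"dx": 0,"dy": 0,"dz": 0,"wx": 0,"wy": 0,"wz": 0,"grip": 5}

```text
time_s: 50.7
position: [0.5899, 0.2483, 0.232]
tcp_rot: [[-0.026, -0.0, 1.0], [-1.0, -0.002, -0.026], [0.002, -1.0, -0.0]]
force: [1.9, -4.7, 3.1]
opening: 0.133
```

Call:
drive_tool:
  commands:
    - {"dx": 0,"dy": 0,"dz": 0,"wx": 0,"wy": 0,"wz": 0,"grip": 16}
    - {"dx": 0,"dy": 0,"dz": 0,"wx": 0,"wy": 0,"wz": 0,"grip": 24}
    - {"dx": 0,"dy": 0,"dz": 0,"wx": 0,"wy": 0,"wz": 0,"grip": 36}
    - {"dx": 0,"dy": 0,"dz": 0,"wx": 0,"wy": 0,"wz": 0,"grip": 40}
    - {"dx": 0,"dy": 0,"dz": 0,"wx": 0,"wy": 0,"wz": 0,"grip": 40}

```text
time_s: 51.32
position: [0.5897, 0.2495, 0.2318]
tcp_rot: [[-0.026, -0.0, 1.0], [-1.0, 0.0, -0.026], [-0.0, -1.0, -0.0]]
force: [0.1, 0.2, -0.9]
opening: 0.445
```

Call:
drive_tool:
  commands:
    - {"dx": 0,"dy": -0.2,"dz": 0,"wx": 0,"wy": 0,"wz": 0,"grip": 40}
    - {"dx": 0,"dy": -0.5,"dz": 0,"wx": 0,"wy": 0,"wz": 0,"grip": 40}
    - {"dx": 0,"dy": -0.9,"dz": 0,"wx": 0,"wy": 0,"wz": 0,"grip": 40}
    - {"dx": 0,"dy": -0.9,"dz": 0,"wx": 0,"wy": 0,"wz": 0,"grip": 40}
    - {"dx": 0,"dy": 0,"dz": -0.9,"wx": 0,"wy": 0,"wz": 0,"grip": 40}
    - {"dx": 0,"dy": 0,"dz": -0.9,"wx": 0,"wy": 0,"wz": 0,"grip": 40}
    - {"dx": 0,"dy": 0,"dz": -0.9,"wx": 0,"wy": 0,"wz": 0,"grip": 40}
    - {"dx": 0,"dy": 0,"dz": -0.9,"wx": 0,"wy": 0,"wz": 0,"grip": 40}

```text
time_s: 52.32
position: [0.4449, 0.253, 0.3327]
tcp_rot: [[-0.026, 0.001, 1.0], [-1.0, 0.001, -0.026], [-0.001, -1.0, 0.001]]
force: [-0.4, -0.2, -0.3]
opening: 0.458
```

```bash
cat >> m2.py <<'E'
    q=W[near&(z>.212)&(z<.24)];
    if len(q)>5:print('hook',cv2.minAreaRect(q[:,:2].astype(np.float32)),q[:,2].max())
    q=W[near&(z>.05)&(z<.12)];
    if len(q)>5:print('body',q.min(0).round(3),q.max(0).round(3))
E
python3 m2.py;python3 -c "
import cv2;cv2.imwrite('pics/cb.png',cv2.resize(cv2.imread('pics/xaside.png')[130:460,140:440],None,fx=1.8,fy=1.8,interpolation=2))"
```

```text
t 52.33 pos [0.4449 0.253  0.3327] th -91.49 tilt [ 1.1e-03  6.0e-04 -1.0e+00] | dx dy dz [-0.007  2.524  3.634] wy 6.170873538167144e-05 F [-0.4 -0.2 -0.3] M [-0.05  0.09 -0.02] open 39.8 j [ 17.  16.  91.   0.  73. 109.]
side pipe 290 0.2387 0.2583 0.2503
disc 674 [0.5934 0.2508] 0.0409 [0.553 0.213 0.15 ] [0.633 0.29  0.171]
hook ((0.5891655087471008, 0.2496938705444336), (0.012535572052001953, 0.04413558915257454), 89.20541381835938) 0.23898425235250173
body [0.562 0.216 0.05 ] [0.629 0.284 0.12 ]
top pipe 179 0.2338 0.2546 0.2431
disc 405 [0.5942 0.245 ] 0.0411 [0.554 0.204 0.151] [0.634 0.285 0.172]
hook ((0.5887811779975891, 0.24509984254837036), (0.013202858157455921, 0.044286515563726425), 88.4984359741211) 0.2377229934688557
body [0.562 0.213 0.053] [0.633 0.277 0.119]
```

View pics/cb.png

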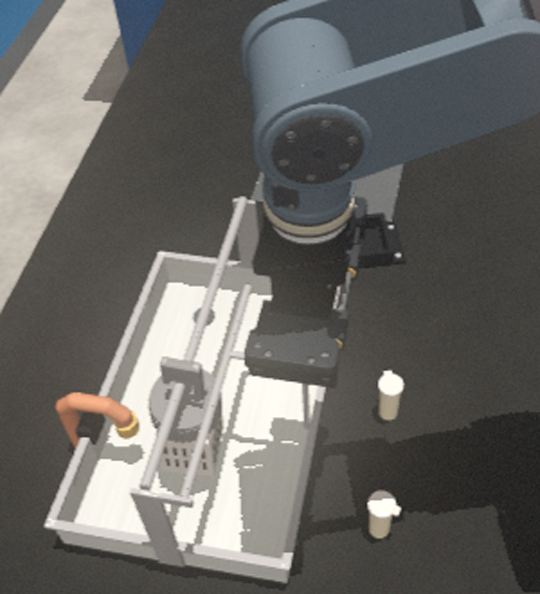

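Call:
drive_tool:
  commands:
    - {"dx": 0,"dy": 0,"dz": -0.5,"wx": 0,"wy": 0,"wz": 0,"grip": 40}
    - {"dx": 0,"dy": 0,"dz": 0,"wx": 0,"wy": 0,"wz": 0,"grip": 40}
    - {"dx": 0,"dy": 0,"dz": 0,"wx": 0,"wy": 0,"wz": 0,"grip": 40}
    - {"dx": 0,"dy": 0,"dz": 0,"wx": 0,"wy": 0,"wz": 0,"grip": 40}
    - {"dx": 0,"dy": 0,"dz": 0,"wx": 0,"wy": 0,"wz": 0,"grip": 40}
    - {"dx": 0,"dy": 0,"dz": 0,"wx": 0,"wy": 0,"wz": 0,"grip": 40}
    - {"dx": 0,"dy": 0,"dz": 0,"wx": 0,"wy": 0,"wz": 0,"grip": 40}
    - {"dx": 0,"dy": 0,"dz": 0,"wx": 0,"wy": 0,"wz": 0,"grip": 40}

```text
time_s: 53.42
position: [0.426, 0.2535, 0.3319]
tcp_rot: [[-0.026, -0.0, 1.0], [-1.0, -0.0, -0.026], [0.0, -1.0, -0.0]]
force: [-0.0, -0.2, -0.0]
opening: 0.459
```

```bash
python3 m2.py
python3 - <<'E'
from h import *
for n in('side','top'):
    im,d,W,K,T=cap(n);z=W[...,2]
    W0=np.load(f'pics/{n}0.npz')['W']
    for nm,x,y,h in(('vialA',.35,.11,.04),('vialB',.34,.26,.04),('bottle',.33,-.5,.1),('carton',.5,-.57,.05)):
        for V in(W0,W):
            q=V[(np.hypot(V[...,0]-x,V[...,1]-y)<.1)&(V[...,2]>h)&(V[...,2]<.2)]
            print(n,nm,len(q),np.median(q,0).round(3) if len(q) else '')
E
```

```text
t 53.42 pos [0.426  0.2535 0.3319] th -91.49 tilt [-0. -0. -1.] | dx dy dz [-0.009  2.501  4.11 ] wy 0.00015696800186585985 F [-0.  -0.2 -0. ] M [-0.06  0.14  0.05] open 39.9 j [ 18.  14.  94.   0.  72. 109.]
side pipe 290 0.238 0.2587 0.2504
disc 672 [0.5929 0.2501] 0.0416 [0.551 0.211 0.15 ] [0.634 0.29  0.171]
hook ((0.5900063514709473, 0.2491283416748047), (0.01402256079018116, 0.04480864480137825), 86.82316589355469) 0.2377535415096388
body [0.559 0.216 0.051] [0.625 0.284 0.119]
top pipe 173 0.2342 0.2539 0.2431
disc 395 [0.5923 0.2457] 0.0411 [0.552 0.206 0.15 ] [0.631 0.286 0.172]
hook ((0.5896725058555603, 0.2445586919784546), (0.04503718763589859, 0.014683297835290432), 3.1647982597351074) 0.23872597740587861
body [0.559 0.213 0.05 ] [0.627 0.278 0.12 ]
side vialA 210 [0.366 0.147 0.07 ]
side vialA 195 [0.366 0.148 0.071]
side vialB 252 [0.361 0.303 0.071]
side vialB 252 [0.361 0.303 0.071]
side bottle 483 [ 0.335 -0.465  0.135]
side bottle 0 
side carton 1110 [ 0.51  -0.54   0.071]
side carton 0 
top vialA 120 [0.367 0.139 0.07 ]
top vialA 126 [0.367 0.138 0.07 ]
top vialB 122 [0.36  0.295 0.07 ]
top vialB 122 [0.36  0.295 0.071]
top bottle 573 [ 0.334 -0.472  0.135]
top bottle 577 [ 0.334 -0.472  0.135]
top carton 2434 [ 0.512 -0.555  0.07 ]
top carton 2434 [ 0.512 -0.555  0.07 ]
```

```bash
python3 -c "
from rig import workorder
print(workorder.hand_in())"
```

```text
the job is handed in; nothing more can be done
None
```

The dispenser is recharged and hanging on the rail in front of the fill pipe, and I handed the job in at about 53 s. No verdict was reported.

- **Cap off:** I pushed it down, turned it about 70° anticlockwise, lifted it off and stood it upright on the bench.
- **Tablets:** there were three. I dropped all of them into the canister, and the last pictures showed the sheet empty. I did not look into the canister itself.
- **Cap on:** I put it back, pushed and turned it clockwise to the stop, and it sprang up. The whole dispenser then lifted by the hook with about 5 N of weight, so I take the cap to be locked.
- **Hanging:** I hooked it on at the open end of the rail, slid it to the pipe, let go and backed the arm away.

**Last checks:**
- After letting go, the dispenser hangs on the rail. Cap and hook axis agreed to about 2 mm, and a slight swing was dying out.
- The hook is about 2 mm short of the pipe line I worked out. The final 1–2 mm nudge along the rail only partly took, because the hook stuck on the rail, and I left it there.
- The two cameras disagree by about 4 mm in y, so I judged that offset by comparing hook and pipe within the same picture.
- The vials, bottle and carton read the same as at the start. The side camera gave no reading for the bottle and carton in the last check, so those two rest on the top camera alone.

I viewed 13 pictures.

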